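Build up the strip slitter's knife arbor: three keyed spacers in size order

TASK

Build up the slitter's knife arbor: thread the three keyed spacers onto the upright stepped spindle, large brass one first, then the middle steel one, then the small black one, feeling each down over the two driving keys until it sits fully home and flat before you take the next. Have a light hand: the bearings below must never feel more than about 4 kg of push, knocks included. Leave the other things on the table where they are.

Things in the scene. Friction and masses are not known exactly. Their poses are not given: they have to be found in the camera images.
- spacer_large: Brass ring, outer diameter 58 mm, bore 36.4 mm, 16 mm high, 0.2 kg or so. Two keyways, 7 mm wide and 4.7 mm deep, run through the bore wall, at its own +x and -x; a red line on the rim marks each (so a half turn changes nothing, and the outside is plain round). It lies flat on the table. Origin: centre of the underside, z up along the bore.
- spacer_middle: Bright steel ring, outer diameter 49 mm, bore 27.4 mm, 14 mm high, 0.13 kg or so. Keyways, red lines and axes as on the large spacer. Origin: centre of the underside.
- spacer_small: Black steel ring, outer diameter 40 mm, bore 18.4 mm, 12 mm high, 0.075 kg or so. Keyways, red lines and axes as on the large spacer. Origin: centre of the underside.
- stand: Fixed blue build-up stand: 130 mm square base plate, round bearing housing and in it the upright stepped steel spindle. Origin: centre of the underside; x points to the side opposite the brass grease nipple, z up along the spindle. The spindle sits stiffly in its bearings (0.6 N m to turn it).
- seat (a point): Centre of the top of the spindle's 64 mm wide collar, on the axis, 48 mm above the table (axes as the stand's). Home heights of the undersides above this point: large spacer 0 mm, middle 16 mm, small 30 mm: each rests on the one below.
- shim: Copper ring without keyways, outer diameter 46 mm, bore 30 mm, 6 mm high; not part of this job, to be left alone. Origin: centre of the underside.
- round_knife: Round knife blade, 82 mm diameter disc 3 mm thick with a dark 36 mm hub, 9 mm high in all, lying flat; leave alone. Origin: centre of the underside.
- arbor_nut: Steel hexagon nut, 34 mm across, 14 mm high; leave alone. Origin: centre of the underside.
- spanner: Steel spanner, 190 mm long, lying along its x axis; leave alone.
- pattern_weight: Grey iron pattern weight, 72 mm diameter, 62 mm high, with a knob on top; leave alone. Origin: centre of the underside.
- oil_bottle: Yellow oil bottle with a red cap, 44 mm diameter, 100 mm high, upright; leave alone. Origin: centre of the underside.
- peak_pattern: White crescent-shaped cap-peak pattern board, about 210 mm long, 5 mm thick, lying flat; leave alone. Origin: middle of its inner edge, underside.
- spindle_tip (a point): Top of the spindle on its axis, 48 mm above the seat (axes as the stand's, they do not turn with the spindle). The spindle's steps: diameter 34 mm from 0 to 15 mm above the seat, 25 mm from 15 to 29 mm, 16 mm from 29 mm to this tip, each with a lead-in taper (2 mm in, 3.5 mm high) at its top.
- key_ends (a point): Point on the axis 9 mm above the seat, level with the top ends of the large step's two opposite black driving keys (5 mm wide, 3.5 mm proud); on the other steps they end 23 and 38 mm above the seat. All keys stand in one line through the axis, at an unmeasured angle up to 0.65 rad either way from the stand's x. A spacer centres on its step, then rests on the key ends until its keyways find them.
Mind the look-alikes: they are no part of the job. What is shaped like the spacer_middle but blue or pink is not meant.

How it is judged:
By the outcome, as a careful person would: the job done as asked, in the order asked, and still so for the second after the job is handed in, with the robot touching nothing.
It also fails if it takes over 72 s, if anything falls off the work surface, if the arm or the gripper's body presses on something with over 40 N, if the wrist force passes 120 N, or if a joint passes its speed limit or range.

ROBOT

A 7-joint arm with a two-finger parallel gripper is mounted at the origin on the work surface. World frame = base frame: x ahead of the robot, y to its left, z up, the work surface at z = 0. Lengths are in m, angles in rad, forces in N, time in s.
With the tool pointing down it reaches from about 0.4 to 0.85 m from the base axis. Payload 10.4 kg.
Tool frame: the origin (TCP) lies at the centre of the arm's flange, where the gripper is bolted on; the fingertips stand 173 mm ahead of it and the grasp point (between the pads) lies 155 mm ahead of it; z points along the fingers, y is the line along which they close (so a half turn about z gives the same grasp; the last joint's range is limited). The gripper opens to 85 mm and grips with 20 to 120 N. Pads are 22 mm wide; open, the fingers measure 114 mm over their backs; the gripper's body (76 mm by 85 mm) begins 54 mm behind the grasp point. The pads swing forward as they close: fully open they stand 13 mm farther back than shut.
Start: joints at [-1.159, 0.332, -0.065, 1.46, 0.022, 1.35, -0.088], TCP at [0.263, 0.567, 0.405] pointing down, gripper open.
Joint ranges: [-2.6, 2.6], [-0.5, 2.12], [-1.47, 1.34], [0.16, 2.42], [-1.27, 4.41], [0.06, 2.06], [-2.6, 2.6]. Speed limits (rad/s): [2.22, 2.22, 2.79, 2.79, 3.14, 3.14, 3.14].

INTERFACE

Orientations are given as a unit quaternion [x, y, z, w].
In Python, from workcell import manip, viewer, finder gives the robot as it stands.
- The arm moves only by the tool arm_command, never from a script. Its argument "plan" is a list of rows, each an object with "dp": the shift along the tool's x, y, z in mm, a list of three; "spin": the turn about the tool's z in rad. A call has 1 to 5 rows; each row shifts and turns the commanded pose from where the row before left it, along the tool's axes as they then stand; what a row does not reach is not made up. A row lasts 1/10 s, in which the tool goes at most 50 mm and 8.59 degrees, less where a joint would pass 70% of its speed; a pose out of reach is approached as far as the arm can. A call is refused whole if a number of a shift passes 50 or a number of a turn 0.15, either way. A call with a gripper value outside its range is refused whole. "grip" is the closure, from -1 (fully open) to 1 (shut), set as the call begins (left out, the last holds). The fingers move at their own pace and stop on an object; "newtons" is the grip in N (left out, the last holds). Time passes only in rows, so rows that do not move let the fingers close. It gives the time, the measured TCP pose, the force, the opening and the grip force at its end, in the units of the state.
- manip.get_obs(): the state, without advancing time (a new reading comes with each control period).
- viewer.camera(name): name is "side" or "top"; returns the picture (480x640x3 uint8, blue, green, red); there is no depth.
- viewer.camera_params(name): a dict with "vertical_fov" (degrees; the focal length in pixels is half the picture's height over the tangent of half this angle, whatever the lens; pixels are square), "cx", "cy" (the principal point, pixels), "R" (3x3) and "t" (3): a world point X has camera coordinates R X + t. Camera axes: x right, y down, z forward; pixel columns grow to the right and rows downward; lengths in m; the calibration is good to about 2 mm. A picture is of the moment at which its call begins. camera_params takes no time and is no camera call.
- manip.hand_in(): hands the job in; it is judged then, once.
Trained networks look in the newest picture that a camera, given by its name, has taken for a name from the list of things; names that differ only in an ending like _2 or _b are one class to them, and where a whole thing is asked for, a point or a joint stands for the part that bears it (a point fixed in the world has none). Each returns a list of dicts, best first, with "score" (0 to 1); they miss things now and then, are a little off and sometimes report something else, mostly with a low value. They report only what shows in the picture. A call takes as long as a camera call. They do not tell look-alikes from the thing itself.
- finder.find_in(camera, thing): "position" ([x, y, z] in m, in world coordinates, good to about 4 mm: the middle of the surface that is visible of it).
The state is a dict: "clock": time; "joint_pos": joint angles; "joint_velocities": joint speeds; "tau": joint torques, N m; "position": TCP position; "ee_rot": TCP orientation; "ft_force": force on the tool from outside, world axes, zero at the start; "torque": the same for the moment, N m; "grip_width": opening from 0.0 (shut) to 1.0 (fully open); "grasp_force": force on a finger pad.
Only numpy, scipy, OpenCV 4.12 (cv2) and the standard library are available. Lean on these libraries where they do the work, as an engineer would, in place of code of your own. Each camera call takes 0.05 s, during which the arm holds its last target. There are 200 camera calls.

## Working session

There is one attempt and no reset: what is moved stays moved. The work goes in short steps, Python scripts to look and compute and a tool call to move; the robot and the scene stay as the last step left them, time stands still between calls to the robot, and variables do not carry over. Pictures are saved under pics/ and viewed, at most 10 in all, crops included, and the job is handed in when it is done.

Besides the shell and the picture viewer there is one more tool, called in YAML: its name, and indented under it one key for each argument. arm_command: Moves the arm, as the interface text tells. Its arguments: {"type":"object","properties":{"plan":{"type":"array","items":{"type":"object","properties":{"dp":{"type":"array","items":{"type":"number"}},"spin":{"type":"number"}}}},"grip":{"type":"number"},"newtons":{"type":"number"}},"required":["plan"]}

```bash
ls; mkdir -p pics; cat > h.py <<'E'
import numpy as np,cv2
from workcell import manip,viewer,finder
def snap(c,n=None):
    im=viewer.camera(c)
    if n: cv2.imwrite('pics/'+n,im)
    return im
def K(c):
    p=viewer.camera_params(c);f=240/np.tan(np.radians(p['vertical_fov'])/2)
    return f,p['cx'],p['cy'],np.array(p['R']),np.array(p['t'])
def proj(c,X):
    f,cx,cy,R,t=K(c);q=R@np.array(X)+t
    return np.array([cx+f*q[0]/q[2],cy+f*q[1]/q[2]])
def onz(c,u,v,z):
    f,cx,cy,R,t=K(c);d=R.T@np.array([(u-cx)/f,(v-cy)/f,1]);o=-R.T@t
    return o+d*(z-o[2])/d[2]
E
python3 - <<'E'
from h import *
np.set_printoptions(precision=4,suppress=True)
o=manip.get_obs()
for k,v in o.items(): print(k,np.round(v,4))
for c in('top','side'):
    snap(c,c+'0.png');p=viewer.camera_params(c);print(c,p)
    for n in ['spacer_large','spacer_middle','spacer_small','stand','shim','spindle_tip','key_ends']:
        try: print(n,[(np.round(r['position'],3),round(r['score'],2),proj(c,r['position']).round()) for r in finder.find_in(c,n)[:4]])
        except Exception as e: print(n,e)
print(manip.get_obs()['clock'])
E
```

```text
pics
clock 0.0
joint_pos [-1.1586  0.3329 -0.0647  1.4609  0.0216  1.3499 -0.0885]
joint_velocities [-0.0007  0.0004  0.0002 -0.0005  0.0003 -0.002   0.0022]
tau [ -0.0009 -62.5422   0.0486 -39.1611   0.0162   0.0096  -0.    ]
position [0.2632 0.5667 0.4039]
ee_rot [ 0.2157  0.9765 -0.0007 -0.0001]
ft_force [ 0.547   0.3584 -0.361 ]
torque [-0.0407 -0.0436  0.017 ]
grasp_force 0.0
grip_width 1.0035
top {'vertical_fov': 57.292268352481805, 'cx': 318.1922482323627, 'cy': 242.25686201977754, 'R': array([[-0.1198, -0.9928,  0.0029],
       [-0.973 ,  0.1169, -0.1989],
       [ 0.1971, -0.0266, -0.98  ]]), 't': array([0.0689, 0.5589, 1.113 ])}
spacer_large [(array([ 0.422, -0.252,  0.014]), 0.49, array([417., 285.]))]
spacer_middle [(array([0.546, 0.173, 0.017]), 0.55, array([256., 258.])), (array([0.59 , 0.272, 0.01 ]), 0.53, array([219., 247.]))]
spacer_small [(array([ 0.539, -0.016,  0.013]), 0.35, array([325., 253.]))]
stand [(array([ 0.537, -0.023,  0.015]), 0.93, array([328., 253.]))]
shim [(array([0.445, 0.249, 0.008]), 0.49, array([232., 299.]))]
spindle_tip [(array([ 0.536, -0.02
[... 522 characters left out ...]
81, 0.264, 0.017]), 0.63, array([251., 324.])), (array([0.552, 0.181, 0.011]), 0.62, array([316., 304.])), (array([0.593, 0.277, 0.014]), 0.57, array([292., 333.]))]
spacer_small [(array([ 0.602, -0.23 ,  0.011]), 0.57, array([314., 206.])), (array([ 0.746, -0.038,  0.012]), 0.49, array([251., 240.])), (array([ 0.425, -0.244,  0.011]), 0.36, array([374., 207.]))]
stand [(array([0.547, 0.005, 0.017]), 0.77, array([326., 254.]))]
shim [(array([0.45 , 0.248, 0.007]), 0.58, array([362., 331.])), (array([0.543, 0.004, 0.019]), 0.27, array([327., 253.]))]
spindle_tip [(array([0.546, 0.002, 0.017]), 0.75, array([326., 253.]))]
key_ends [(array([0.545, 0.002, 0.013]), 0.63, array([326., 255.]))]
0.8
```

View pics/top0.png

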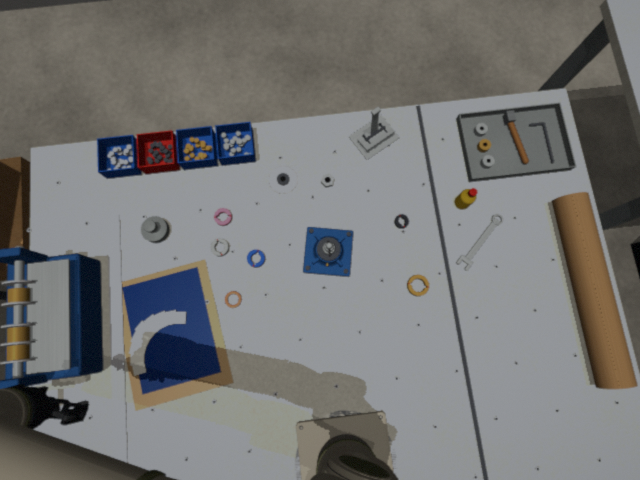

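View pics/side0.png

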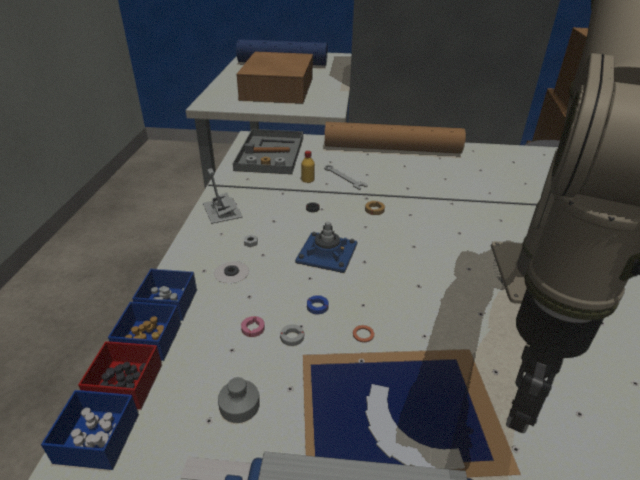

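```bash
python3 - <<'E'
from h import *
P={'top':[(418,285),(220,247),(401,221),(328,248)],'side':[(374,207),(292,334),(313,207),(327,240)]}
rows=[]
for c in P:
    im=np.mean([snap(c).astype(float) for _ in range(4)],0)
    np.save(c+'.npy',im)
    row=[]
    for i,(u,v) in enumerate(P[c]):
        h=16 if i<3 else 16
        cr=im[v-h:v+h,u-h:u+h]
        cr=(cr-cr.min())/(cr.max()-cr.min())*255
        cr=cv2.resize(cr,(200,200),interpolation=cv2.INTER_CUBIC) if 0 else cv2.resize(cr.astype(np.float32),(198,198),interpolation=cv2.INTER_CUBIC)
        row.append(cv2.copyMakeBorder(np.clip(cr,0,255).astype(np.uint8),1,1,1,1,cv2.BORDER_CONSTANT))
    rows.append(np.hstack(row))
cv2.imwrite('pics/crops.png',np.vstack(rows))
E
```

```text
(no output)
```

View pics/crops.png

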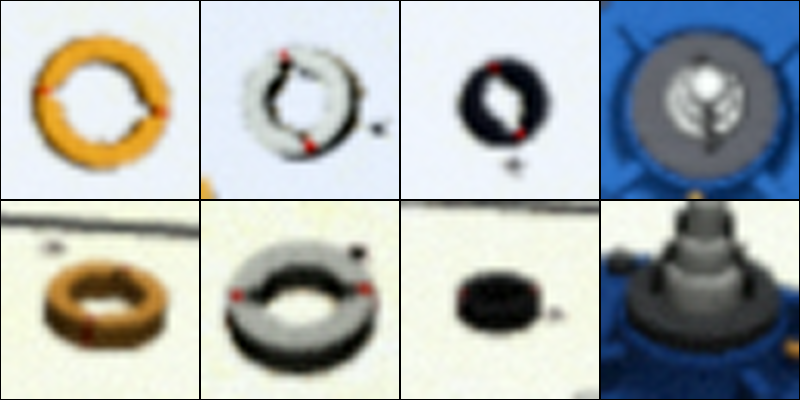

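```bash
cat > meas.py <<'E'
from h import *
from scipy.optimize import minimize
from scipy.ndimage import map_coordinates,gaussian_filter
IM={c:np.load(c+'.npy') for c in('top','side')}
def circ(c,x,y,z,r,n=72):
    a=np.arange(n)*2*np.pi/n
    return np.array([proj(c,(x+r*np.cos(q),y+r*np.sin(q),z)) for q in a])
def fit(c,x0,y0,z,r,ch,sgn):
    # maximise step (mean outside - inside) across circle in channel image
    g=gaussian_filter(ch(IM[c]),0.5)
    def cost(p):
        o=circ(c,p[0],p[1],z,r+.0015);i=circ(c,p[0],p[1],z,r-.0015)
        s=lambda q:map_coordinates(g,[q[:,1],q[:,0]],order=1)
        return -np.mean(np.clip(sgn*(s(o)-s(i)),0,None))
    best=min(((cost((x0+a,y0+b)),x0+a,y0+b) for a in np.arange(-.012,.0121,.003) for b in np.arange(-.012,.0121,.003)))
    r_=minimize(cost,best[1:],method='Nelder-Mead',options=dict(initial_simplex=[best[1:],(best[1]+.002,best[2]),(best[1],best[2]+.002)]))
    return r_.x,r_.fun
def reds(c,x,y,z):
    im=IM[c];u,v=proj(c,(x,y,z)).round().astype(int)
    b=im[v-15:v+16,u-15:u+16];m=b[...,2]-1.0*np.maximum(b[...,1],b[...,0])
    L=(m>50).astype(np.uint8);n,lab,_,_=cv2.connectedComponentsWithStats(L)
    out=[]
    for k in range(1,n):
        w=np.where(lab==k,m,0);yy,xx=np.nonzero(w);ww=w[yy,xx]
        out.append((ww.sum(),np.r_[(xx*ww).sum(),(yy*ww).sum()]/ww.sum()+[u-15,v-15]))
    return sorted(out,key=lambda t:-t[0])[:3]
E
python3 - <<'E'
from meas import *
np.set_printoptions(precision=4,suppress=True)
g=lambda im:im.mean(2);sat=lambda im:im[...,0]-im[...,2]
for n,x,y,h,r,ch,s in [('large',.424,-.247,.016,.029,lambda i:i[...,0],1),('middle',.592,.275,.014,.0245,g,1),('small',.600,-.227,.012,.020,g,1),('collar',.54,-.015,.048,.032,sat,1)]:
    for c in('top','side'):
        p,f=fit(c,x,y,h,r,ch,s);print(n,c,p,round(f,1),end=' ')
        if n!='collar':
            R=reds(c,*p,h);q=[onz(c,*t[1],h)[:2] for t in R];print('reds',[(round(t[0]),a) for t,a in zip(R,q)],end=' ')
            if len(q)>1: d=q[0]-q[1];print('mid',(q[0]+q[1])/2,'len',np.linalg.norm(d),'yaw',np.arctan2(d[1],d[0])%np.pi)
        else: print()
# triangulated check of ring top heights with centres
def tri(a,b):
    A=[];B=[]
    for c,(u,v) in(('top',a),('side',b)):
        f,cx,cy,R,t=K(c)
        for k,w in((0,(u-cx)/f),(1,(v-cy)/f)):A.append(R[k]-w*R[2]);B.append(w*t[2]-t[k])
    return np.linalg.lstsq(np.array(A),np.array(B),rcond=None)[0]
# spindle tip approx from crops: top (708,80) of crop3 -> px
k=32/198
tip_t=(312+(708-600)*k,232+80*k)
print('tip',tip_t,[onz('top',*tip_t,z) for z in(.096,)])
# stand key line top: darkness polar profile at z of keys around axis
p=fit('top',.54,-.015,.048,.032,sat,1)[0];ps=fit('side',.54,-.015,.048,.032,sat,1)[0]
for c,pp in(('top',p),('side',ps)):
  G=g(IM[c])
  for r,z in((.0190,.057),(.0150,.071),(.0105,.086)):
    prof=[]
    for a in np.arange(0,360,10):
        q=proj(c,(pp[0]+r*np.cos(np.radians(a)),pp[1]+r*np.sin(np.radians(a)),z));prof.append(int(map_coordinates(G,[[q[1]],[q[0]]],order=1)[0]))
    print(c,r,prof)
nip=IM['top'];print(manip.get_obs()['clock'])
E
```

```text
Traceback (most recent call last):
  File "meas.py", line 15, in fit
    best=min(((cost((x0+a,y0+b)),x0+a,y0+b) for a in np.arange(-.012,.0121,.003) for b in np.arange(-.012,.0121,.003)))
  File "meas.py", line 15, in <genexpr>
    best=min(((cost((x0+a,y0+b)),x0+a,y0+b) for a in np.arange(-.012,.0121,.003) for b in np.arange(-.012,.0121,.003)))
               ~~~~^^^^^^^^^^^^^
  File "meas.py", line 12, in cost
    o=circ(c,p[0],p[1],z,r+.0015);i=circ(c,p[0],p[1],z,r-.0015)
                                    ~~~~^^^^^^^^^^^^^^^^^^^^^^^
  File "meas.py", line 7, in circ
    return np.array([proj(c,(x+r*np.cos(q),y+r*np.sin(q),z)) for q in a])
                     ~~~~^^^^^^^^^^^^^^^^^^^^^^^^^^^^^^^^^^^
  File "h.py", line 11, in proj
    f,cx,cy,R,t=K(c);q=R@np.array(X)+t
                ~^^^
  File "h.py", line 8, in K
    p=viewer.camera_params(c);f=240/np.tan(np.radians(p['vertical_fov'])/2)
ValueError: time passes only in moves, steps and waits
```

```bash
sed -i 's/^def K(c):/import functools\n@functools.lru_cache\ndef K(c):/' h.py
cat > run1.py <<'E'
from meas import *
np.set_printoptions(precision=4,suppress=True)
g=lambda im:im.mean(2);sat=lambda im:im[...,0]-im[...,2]
for n,x,y,h,r,ch,s in [('large',.424,-.247,.016,.029,lambda i:i[...,0],1),('middle',.592,.275,.014,.0245,g,1),('small',.600,-.227,.012,.020,g,1),('collar',.54,-.015,.048,.032,sat,1)]:
    for c in('top','side'):
        p,f=fit(c,x,y,h,r,ch,s);print(n,c,p,round(f,1),end=' ')
        if n!='collar':
            R=reds(c,*p,h);q=[onz(c,*t[1],h)[:2] for t in R];print('reds',[(round(t[0]),a) for t,a in zip(R,q)],end=' ')
            if len(q)>1: d=q[0]-q[1];print('mid',(q[0]+q[1])/2,'len',np.linalg.norm(d),'yaw',np.arctan2(d[1],d[0])%np.pi,end='')
        else:
          G=g(IM[c])
          for r,z in((.0190,.057),(.0150,.071),(.0105,.086)):
            A=np.radians(np.arange(0,360,10));q=np.array([proj(c,(p[0]+r*np.cos(a),p[1]+r*np.sin(a),z)) for a in A])
            print('\n',c,r,map_coordinates(G,[q[:,1],q[:,0]],order=1).astype(int).tolist())
        print()
k=32/198
t=(312+(708-600)*k,232+80*k);print('tip',t,onz('top',*t,.096))
print(manip.get_obs()['clock'])
E
python3 run1.py
```

```text
large top [ 0.4223 -0.2513] -44.5 reds [] 
large side [ 0.4246 -0.2274] -22.7 reds [] 
middle top [0.5891 0.2684] -14.0 reds [] 
middle side [0.5917 0.2868] -28.3 reds [] 
small top [ 0.6043 -0.2369] -45.5 reds [(54, array([ 0.5894, -0.2425]))] 
small side [ 0.605 -0.219] -25.8 reds [] 
collar top [ 0.5455 -0.0238] -24.1 
 top 0.019 [52, 56, 66, 69, 70, 71, 69, 73, 72, 72, 71, 68, 69, 69, 67, 64, 65, 57, 46, 50, 59, 59, 63, 64, 60, 61, 62, 62, 62, 63, 61, 63, 62, 64, 63, 57]

 top 0.015 [47, 53, 65, 73, 81, 85, 89, 93, 102, 108, 107, 107, 112, 113, 110, 106, 92, 65, 61, 94, 104, 102, 108, 98, 85, 80, 82, 82, 71, 66, 67, 64, 62, 63, 62, 55]

 top 0.0105 [64, 64, 66, 77, 89, 96, 98, 101, 106, 113, 111, 107, 102, 103, 102, 95, 75, 59, 58, 81, 104, 108, 105, 100, 94, 93, 88, 79, 82, 78, 69, 69, 64, 66, 68, 68]

collar side [0.5263 0.0021] -4.9 
 side 0.019 [73, 69, 63, 60, 59, 57, 56, 51, 47, 45, 43, 47, 51, 54, 53, 48, 47, 45, 45, 48, 55, 64, 72, 75, 72, 61, 56, 44, 54, 78, 90, 92, 86, 81, 77, 75]

 side 0.015 [88, 92, 94, 86, 80, 76, 71, 65, 57, 52, 54, 57, 57, 57, 58, 67, 82, 104, 122, 139, 141, 142, 142, 140, 136, 134, 123, 107, 78, 53, 56, 66, 69, 71, 71, 77]

 side 0.0105 [85, 81, 76, 70, 64, 57, 55, 53, 60, 70, 83, 101, 119, 134, 142, 144, 144, 144, 144, 144, 144, 145, 145, 145, 145, 145, 144, 144, 143, 140, 128, 98, 79, 73, 80, 83]

tip (329.45454545454544, 244.92929292929293) [ 0.5447 -0.0252  0.096 ]
1.2
```

```bash
cat > tri.py <<'E'
from meas import *
np.set_printoptions(precision=4,suppress=True)
def tri(a,b):
    A=[];B=[]
    for c,(u,v) in(('top',a),('side',b)):
        f,cx,cy,R,t=K(c)
        for k,w in((0,(u-cx)/f),(1,(v-cy)/f)):A.append(R[k]-w*R[2]);B.append(w*t[2]-t[k])
    A=np.array(A);B=np.array(B);x=np.linalg.lstsq(A,B,rcond=None)[0];return x,A@x-B
O={'top':[(402,269),(204,231),(385,205),(312,232)],'side':[(358,191),(276,318),(297,191),(311,224)]}
def px(c,p):
    i=int(p[0]//200);k=32/198
    return np.array([O[c][i][0]+(p[0]-200*i-.5)*k-.5,O[c][i][1]+(p[1]-(200 if c=='side' else 0)-.5)*k-.5])
E
python3 - <<'E'
from tri import *
for n,a,b in [('L1',(163,113),(122,272)),('L2',(43,90),(88,322)),('Lc',(102,100),(107,293)),('M1',(285,57),(236,296)),('M2',(310,147),(366,288)),('Mc',(299,101),(301,289)),('S1',(493,68),(462,293)),('S2',(521,133),(538,290)),('Sc',(504,101),(499,287)),('tip',(708,80),(705,210)),('collar',(706,105),(703,282))]:
    P=px('top',a),px('side',b);x,e=tri(*P);print(n,P,x,e*1000)
for c in('top','side'):
    for n,x,y,z in(('L',.423,-.248,.01),('M',.591,.275,.01),('S',.604,-.23,.01)):
        im=IM[c];u,v=proj(c,(x,y,z)).round().astype(int);b=im[v-14:v+15,u-14:u+15];m=b[...,2]-1.0*b[...,1]-(.35*b[...,1] if n=='L' else 0)
        for _ in range(3):
            j=np.unravel_index(m.argmax(),m.shape);print(c,n,(u-14+j[1],v-14+j[0]),int(m.max()));m[max(j[0]-1,0):j[0]+2,max(j[1]-1,0):j[1]+2]=-99
E
```

```text
L1 (array([427.7626, 286.6818]), array([377.1364, 202.0556])) [ 0.4153 -0.2805  0.0092] [-0.0039 -0.4331  0.4238  0.091 ]
L2 (array([408.3687, 282.9646]), array([371.6414, 210.1364])) [ 0.4315 -0.2294  0.0108] [-0.0067 -0.5047  0.4934  0.1079]
Lc (array([417.904 , 284.5808]), array([374.7121, 205.4495])) [ 0.4233 -0.2538  0.0128] [ 0.0009  0.0855 -0.0835 -0.0182]
M1 (array([217.1566, 239.6313]), array([281.2374, 332.9343])) [0.6139 0.277  0.0112] [-0.0784 -1.05    1.0138  0.2837]
M2 (array([221.197 , 254.1768]), array([302.2475, 331.6414])) [0.5716 0.269  0.0115] [-0.0458 -0.8357  0.8101  0.2106]
Mc (array([219.4192, 246.7424]), array([291.7424, 331.803 ])) [0.5929 0.2722 0.0119] [-0.0602 -0.9275  0.8972  0.2423]
S1 (array([399.4495, 215.4091]), array([306.4394, 205.4495])) [ 0.6228 -0.2354  0.009 ] [-0.0933 -1.0847  1.0448  0.3045]
S2 (array([403.9747, 225.9141]), array([318.7222, 204.9646])) [ 0.5892 -0.243   0.0093] [ 0.0707  1.0045 -0.9688 -0.2741]
Sc (array([401.2273, 220.7424]), array([312.4192, 204.4798])) [ 0.6057 -0.237   0.0128] [-0.052  -0.6557  0.6322  0.1809]
tip (array(
[... 259 characters left out ...]
 np.int64(283)) 23
top L (np.int64(427), np.int64(286)) 16
top L (np.int64(425), np.int64(284)) -5
top M (np.int64(221), np.int64(254)) 45
top M (np.int64(217), np.int64(239)) 23
top M (np.int64(205), np.int64(261)) 9
top S (np.int64(404), np.int64(226)) 54
top S (np.int64(400), np.int64(215)) 30
top S (np.int64(398), np.int64(215)) 5
side L (np.int64(372), np.int64(212)) 3
side L (np.int64(372), np.int64(210)) 0
side L (np.int64(369), np.int64(204)) -5
side M (np.int64(302), np.int64(332)) 30
side M (np.int64(281), np.int64(333)) 30
side M (np.int64(304), np.int64(333)) 4
side S (np.int64(307), np.int64(205)) 12
side S (np.int64(318), np.int64(205)) 9
side S (np.int64(306), np.int64(207)) 4
```

```bash
cat > plan.py <<'E'
import sys,json,numpy as np
from scipy.spatial.transform import Rotation as Ro
from workcell import manip
def go(targets,nd=0):
    """targets: (x,y,z,phi_deg of tool y,rows); prints rows from the measured pose"""
    o=manip.get_obs();R=Ro.from_quat(o['ee_rot']).as_matrix();p=np.array(o['position'])
    ph=np.arctan2(R[1,1],R[0,1]);out=[]
    print('at',p.round(4),'phi',np.degrees(ph).round(1),'t',round(o['clock'],2),'F',np.round(o['ft_force'],1),'w',round(o['grip_width'],3),'gf',round(o['grasp_force'],1),'j',np.round(o['joint_pos'],2))
    for x,y,z,f,n in targets:
        for i in range(n,0,-1):
            d=(np.array([x,y,z])-p)/i*1000
            s=((np.radians(f)-ph+np.pi)%(2*np.pi)-np.pi)/i
            ty=np.array([np.cos(ph),np.sin(ph),0]);tz=np.array([0,0,-1.]);tx=np.cross(ty,tz)
            dp=np.array([round(float(d@a),nd) for a in(tx,ty,tz)])+0.
            sp=round(-s,3)
            out.append({'dp':dp.tolist(),'spin':sp})
            p=p+(tx*dp[0]+ty*dp[1]+tz*dp[2])/1000;ph-=sp
    for i in range(0,len(out),5):print(json.dumps(out[i:i+5]).replace(' ',''))
    print('end',p.round(4),np.degrees(ph).round(1))
E
python3 - <<'E'
from plan import go
go([(.45,.15,.35,42,10),(.423,-.254,.26,20,9)])
E
```

```text
at [0.2632 0.5669 0.4047] phi 65.1 t 1.2 F [-1.7 -0.2  0.8] w 1.0 gf 0.0 j [-1.16  0.33 -0.06  1.46  0.02  1.35 -0.09]
[{"dp":[-34.0,-30.0,5.0],"spin":0.04},{"dp":[-36.0,-29.0,6.0],"spin":0.04},{"dp":[-37.0,-27.0,5.0],"spin":0.04},{"dp":[-38.0,-26.0,6.0],"spin":0.04},{"dp":[-39.0,-24.0,5.0],"spin":0.04}]
[{"dp":[-40.0,-22.0,6.0],"spin":0.041},{"dp":[-40.0,-21.0,5.0],"spin":0.04},{"dp":[-41.0,-19.0,6.0],"spin":0.041},{"dp":[-42.0,-17.0,5.0],"spin":0.04},{"dp":[-43.0,-16.0,6.0],"spin":0.041}]
[{"dp":[-31.0,-32.0,10.0],"spin":0.043},{"dp":[-33.0,-31.0,10.0],"spin":0.043},{"dp":[-34.0,-29.0,10.0],"spin":0.043},{"dp":[-35.0,-28.0,10.0],"spin":0.042},{"dp":[-37.0,-27.0,10.0],"spin":0.043}]
[{"dp":[-38.0,-25.0,10.0],"spin":0.042},{"dp":[-38.0,-23.0,10.0],"spin":0.043},{"dp":[-40.0,-22.0,10.0],"spin":0.042},{"dp":[-40.0,-20.0,10.0],"spin":0.043}]
end [ 0.4227 -0.2542  0.2597] 20.0
```

arm_command:
  plan:
    - {"dp": [-34, -30, 5], "spin": 0.04}
    - {"dp": [-36, -29, 6], "spin": 0.04}
    - {"dp": [-37, -27, 5], "spin": 0.04}
    - {"dp": [-38, -26, 6], "spin": 0.04}
    - {"dp": [-39, -24, 5], "spin": 0.04}

```text
clock: 1.7
position: [0.3571, 0.3556, 0.3776]
ee_rot: [0.313, 0.95, 0.0, 0.0]
ft_force: [0.3, 0.1, 1.1]
grip_width: 1.002
grasp_force: 0.0
```

arm_command:
  plan:
    - {"dp": [-40, -22, 6], "spin": 0.04}
    - {"dp": [-40, -21, 5], "spin": 0.04}
    - {"dp": [-41, -19, 6], "spin": 0.04}
    - {"dp": [-42, -17, 5], "spin": 0.04}
    - {"dp": [-43, -16, 6], "spin": 0.04}

```text
clock: 2.2
position: [0.4505, 0.1487, 0.3499]
ee_rot: [0.406, 0.914, 0.001, 0.0]
ft_force: [0.5, 0.7, -0.4]
grip_width: 1.0
grasp_force: 0.0
```

arm_command:
  plan:
    - {"dp": [-31, -32, 10], "spin": 0.043}
    - {"dp": [-33, -31, 10], "spin": 0.043}
    - {"dp": [-34, -29, 10], "spin": 0.043}
    - {"dp": [-35, -28, 10], "spin": 0.043}
    - {"dp": [-37, -27, 10], "spin": 0.043}

```text
clock: 2.7
position: [0.4353, -0.0759, 0.2997]
ee_rot: [0.502, 0.865, 0.001, 0.0]
ft_force: [0.7, 0.6, 0.3]
grip_width: 1.0
grasp_force: 0.0
```

arm_command:
  plan:
    - {"dp": [-38, -25, 10], "spin": 0.043}
    - {"dp": [-38, -23, 10], "spin": 0.043}
    - {"dp": [-40, -22, 10], "spin": 0.043}
    - {"dp": [-40, -20, 10], "spin": 0.043}

```text
clock: 3.1
position: [0.4235, -0.2559, 0.2597]
ee_rot: [0.574, 0.819, 0.0, 0.001]
ft_force: [0.9, -0.1, 0.4]
grip_width: 0.998
grasp_force: 0.0
```

```bash
python3 - <<'E'
from plan import go
go([(.423,-.254,.19,20,3),(.423,-.254,.175,20,2)])
E
```

```text
at [ 0.4235 -0.2559  0.2597] phi 19.9 t 3.1 F [ 0.9 -0.1  0.4] w 0.998 gf 0.0 j [-0.19  0.22  0.71  2.   -0.17  0.99  0.95]
[{"dp":[1.0,0.0,23.0],"spin":-0.0},{"dp":[0.0,0.0,23.0],"spin":-0.001},{"dp":[1.0,0.0,24.0],"spin":-0.0},{"dp":[0.0,0.0,7.0],"spin":-0.0},{"dp":[0.0,0.0,8.0],"spin":-0.0}]
end [ 0.4228 -0.254   0.1747] 20.0
```

arm_command:
  plan:
    - {"dp": [1, 0, 23]}
    - {"dp": [0, 0, 23]}
    - {"dp": [1, 0, 24]}
    - {"dp": [0, 0, 8]}
    - {"dp": [0, 0, 7]}

```text
invalid input at $.plan[0]: expected keys dp, spin
```

arm_command:
  plan:
    - {"dp": [0, 0, 0]}
    - {"dp": [0, 0, 0]}
    - {"dp": [0, 0, 0]}
    - {"dp": [0, 0, 0]}
  grip: 0.4
  newtons: 20

```text
invalid input at $.plan[0]: expected keys dp, spin
```

```bash
python3 - <<'E'
from plan import go
from h import *
go([(.423,-.254,.175,20,1)])
im=snap('side');u,v=proj('side',(.423,-.254,.03)).astype(int)
cv2.imwrite('pics/g1.png',cv2.resize(im[v-40:v+40,u-50:u+50],(600,480),interpolation=cv2.INTER_CUBIC))
E
```

```text
at [ 0.4235 -0.2559  0.2597] phi 19.9 t 3.1 F [ 0.9 -0.1  0.4] w 0.998 gf 0.0 j [-0.19  0.22  0.71  2.   -0.17  0.99  0.95]
[{"dp":[2.0,0.0,85.0],"spin":-0.001}]
end [ 0.4228 -0.254   0.1747] 20.0
```

View pics/g1.png

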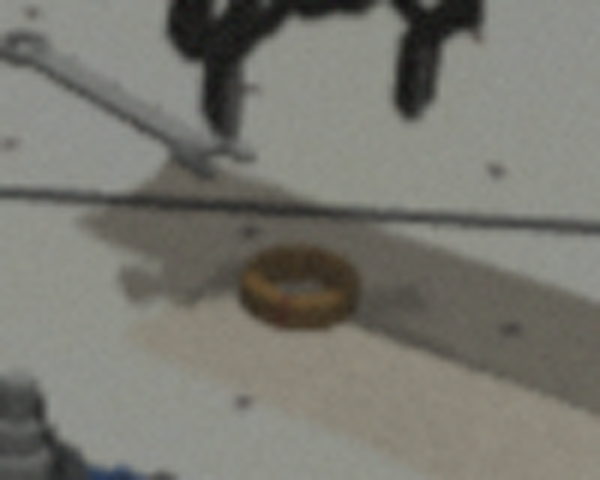

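arm_command:
  plan:
    - {"dp": [1, 0, 23], "spin": 0}
    - {"dp": [0, 0, 23], "spin": 0}
    - {"dp": [1, 0, 24], "spin": 0}
    - {"dp": [0, 0, 8], "spin": 0}
    - {"dp": [0, 0, 7], "spin": 0}

```text
clock: 3.65
position: [0.4231, -0.2523, 0.1745]
ee_rot: [0.574, 0.819, -0.0, -0.0]
ft_force: [-0.5, -0.4, 0.2]
grip_width: 1.0
grasp_force: 0.0
```

arm_command:
  plan:
    - {"dp": [0, 0, 0], "spin": 0}
    - {"dp": [0, 0, 0], "spin": 0}
    - {"dp": [0, 0, 0], "spin": 0}
    - {"dp": [0, 0, 0], "spin": 0}
  grip: 0.4
  newtons: 20

```text
clock: 4.05
position: [0.4234, -0.2525, 0.1757]
ee_rot: [0.574, 0.819, 0.0, 0.001]
ft_force: [-1.9, 2.0, 6.8]
grip_width: 0.663
grasp_force: 21.3
```

```bash
python3 - <<'E'
from plan import go
go([(.423,-.254,.175,-70,11)])
E
```

```text
at [ 0.4234 -0.2525  0.1757] phi 20.0 t 4.05 F [-1.9  2.   6.8] w 0.663 gf 21.3 j [-0.13  0.37  0.65  2.05 -0.31  0.81  1.05]
[{"dp":[0.0,0.0,0.0],"spin":0.143},{"dp":[0.0,0.0,0.0],"spin":0.143},{"dp":[0.0,0.0,0.0],"spin":0.143},{"dp":[0.0,0.0,0.0],"spin":0.143},{"dp":[0.0,0.0,0.0],"spin":0.143}]
[{"dp":[0.0,0.0,0.0],"spin":0.143},{"dp":[0.0,0.0,0.0],"spin":0.143},{"dp":[0.0,0.0,0.0],"spin":0.142},{"dp":[0.0,0.0,0.0],"spin":0.143},{"dp":[-1.0,0.0,0.0],"spin":0.142}]
[{"dp":[0.0,1.0,1.0],"spin":0.143}]
end [ 0.4231 -0.254   0.1747] -70.0
```

arm_command:
  plan:
    - {"dp": [0, 0, 0], "spin": 0}
    - {"dp": [0, 0, 0], "spin": 0}
    - {"dp": [0, 0, 0], "spin": 0.143}
    - {"dp": [0, 0, 0], "spin": 0.143}
    - {"dp": [0, 0, 0], "spin": 0.143}
  grip: -0.7

```text
clock: 4.55
position: [0.4231, -0.2522, 0.1748]
ee_rot: [0.737, 0.676, 0.0, 0.0]
ft_force: [-0.6, 0.1, 0.1]
grip_width: 0.853
grasp_force: 0.0
```

arm_command:
  plan:
    - {"dp": [0, 0, 0], "spin": 0.143}
    - {"dp": [0, 0, 0], "spin": 0.143}
    - {"dp": [0, 0, 0], "spin": 0.143}
    - {"dp": [0, 0, 0], "spin": 0.143}
    - {"dp": [0, 0, 0], "spin": 0.143}

```text
clock: 5.05
position: [0.4232, -0.2522, 0.1748]
ee_rot: [0.927, 0.376, 0.0, 0.0]
ft_force: [0.4, 0.4, 0.2]
grip_width: 0.849
grasp_force: 0.0
```

arm_command:
  plan:
    - {"dp": [0, 0, 0], "spin": 0.143}
    - {"dp": [0, 0, 0], "spin": 0.143}
    - {"dp": [0, 0, 0], "spin": 0.143}

```text
clock: 5.35
position: [0.4232, -0.2522, 0.1748]
ee_rot: [0.985, 0.17, 0.0, -0.0]
ft_force: [0.7, -0.4, 0.0]
grip_width: 0.847
grasp_force: 0.0
```

arm_command:
  plan:
    - {"dp": [0, 0, 0], "spin": 0}
    - {"dp": [0, 0, 0], "spin": 0}
    - {"dp": [0, 0, 0], "spin": 0}
    - {"dp": [0, 0, 0], "spin": 0}
  grip: 0.4
  newtons: 30

```text
clock: 5.75
position: [0.4232, -0.2525, 0.1751]
ee_rot: [0.985, 0.175, 0.0, 0.0]
ft_force: [-1.4, 1.2, 4.7]
grip_width: 0.654
grasp_force: 30.9
```

```bash
python3 - <<'E'
from plan import go
go([(.43,-.24,.25,-60,3),(.5455,-.024,.29,37.6,10)])
E
```

```text
at [ 0.4232 -0.2525  0.1751] phi -69.9 t 5.75 F [-1.4  1.2  4.7] w 0.654 gf 30.9 j [-0.4   0.5   1.    2.06 -0.56  0.87 -0.3 ]
[{"dp":[4.0,-3.0,-25.0],"spin":-0.057},{"dp":[4.0,-3.0,-25.0],"spin":-0.058},{"dp":[3.0,-3.0,-25.0],"spin":-0.057},{"dp":[21.0,-13.0,-4.0],"spin":-0.17},{"dp":[23.0,-9.0,-4.0],"spin":-0.17}]
[{"dp":[24.0,-5.0,-4.0],"spin":-0.17},{"dp":[24.0,-1.0,-4.0],"spin":-0.171},{"dp":[24.0,3.0,-4.0],"spin":-0.17},{"dp":[24.0,7.0,-4.0],"spin":-0.171},{"dp":[22.0,11.0,-4.0],"spin":-0.17}]
[{"dp":[20.0,14.0,-4.0],"spin":-0.171},{"dp":[17.0,18.0,-4.0],"spin":-0.17},{"dp":[13.0,20.0,-4.0],"spin":-0.171}]
end [ 0.5455 -0.0243  0.2901] 37.6
```

arm_command:
  plan:
    - {"dp": [4, -3, -20], "spin": -0.06}
    - {"dp": [4, -3, -25], "spin": -0.06}
    - {"dp": [3, -3, -30], "spin": -0.06}

```text
clock: 6.05
position: [0.4293, -0.2394, 0.2499]
ee_rot: [0.965, 0.264, -0.001, -0.0]
ft_force: [0.4, 0.7, -1.7]
grip_width: 0.658
grasp_force: 34.0
```

```bash
python3 - <<'E'
from plan import go
go([(.5455,-.024,.29,37.6,12)])
E
```

```text
at [ 0.4293 -0.2394  0.2499] phi -59.4 t 6.05 F [ 0.4  0.7 -1.7] w 0.658 gf 34.0 j [-0.54  0.35  1.11  2.02 -0.37  0.99 -0.29]
[{"dp":[17.0,-11.0,-3.0],"spin":-0.141},{"dp":[19.0,-8.0,-3.0],"spin":-0.141},{"dp":[20.0,-5.0,-3.0],"spin":-0.141},{"dp":[20.0,-2.0,-3.0],"spin":-0.141},{"dp":[20.0,0.0,-4.0],"spin":-0.141}]
[{"dp":[20.0,3.0,-3.0],"spin":-0.141},{"dp":[20.0,6.0,-4.0],"spin":-0.141},{"dp":[18.0,9.0,-3.0],"spin":-0.141},{"dp":[17.0,11.0,-4.0],"spin":-0.141},{"dp":[15.0,14.0,-3.0],"spin":-0.141}]
[{"dp":[13.0,16.0,-4.0],"spin":-0.142},{"dp":[11.0,17.0,-3.0],"spin":-0.141}]
end [ 0.5452 -0.0243  0.2899] 37.6
```

arm_command:
  plan:
    - {"dp": [17, -11, -4], "spin": -0.141}
    - {"dp": [19, -8, -4], "spin": -0.141}
    - {"dp": [20, -5, -3], "spin": -0.141}
    - {"dp": [20, -2, -3], "spin": -0.141}
    - {"dp": [20, 0, -4], "spin": -0.141}

```text
clock: 6.55
position: [0.4783, -0.1497, 0.2678]
ee_rot: [0.813, 0.582, 0.0, -0.0]
ft_force: [0.6, 0.5, -2.5]
grip_width: 0.659
grasp_force: 33.9
```

arm_command:
  plan:
    - {"dp": [20, 3, -4], "spin": -0.141}
    - {"dp": [20, 6, -4], "spin": -0.141}
    - {"dp": [18, 9, -3], "spin": -0.141}
    - {"dp": [17, 11, -4], "spin": -0.141}
    - {"dp": [15, 14, -3], "spin": -0.141}

```text
clock: 7.05
position: [0.5274, -0.0605, 0.2859]
ee_rot: [0.562, 0.827, 0.0, 0.0]
ft_force: [0.7, -0.9, -2.2]
grip_width: 0.656
grasp_force: 33.9
```

arm_command:
  plan:
    - {"dp": [13, 16, -3], "spin": -0.141}
    - {"dp": [11, 17, -1], "spin": -0.141}
    - {"dp": [0, 0, 0], "spin": 0}

```text
clock: 7.35
position: [0.548, -0.0226, 0.2897]
ee_rot: [0.44, 0.898, 0.0, 0.0]
ft_force: [1.3, 0.4, -3.1]
grip_width: 0.651
grasp_force: 33.9
```

```bash
python3 - <<'E'
from plan import go
from h import *
go([(.5455,-.024,.255,37.6,3)],1)
im=np.mean([snap('side').astype(float) for _ in range(3)],0);u,v=proj('side',(.5455,-.024,.1)).astype(int)
cv2.imwrite('pics/s1.png',cv2.resize(im[v-30:v+40,u-40:u+40].astype(np.uint8),(640,560),interpolation=cv2.INTER_CUBIC));print(u,v)
E
```

```text
at [ 0.548  -0.0226  0.2897] phi 37.9 t 7.35 F [ 1.3  0.4 -3.1] w 0.651 gf 33.9 j [-0.63  0.3   0.69  1.84 -0.22  1.08  0.8 ]
[{"dp":[0.1,-0.9,11.6],"spin":0.001},{"dp":[0.1,-1.0,11.5],"spin":0.002},{"dp":[0.2,-0.9,11.6],"spin":0.001}]
end [ 0.5455 -0.024   0.255 ] 37.6
327 220
```

View pics/s1.png

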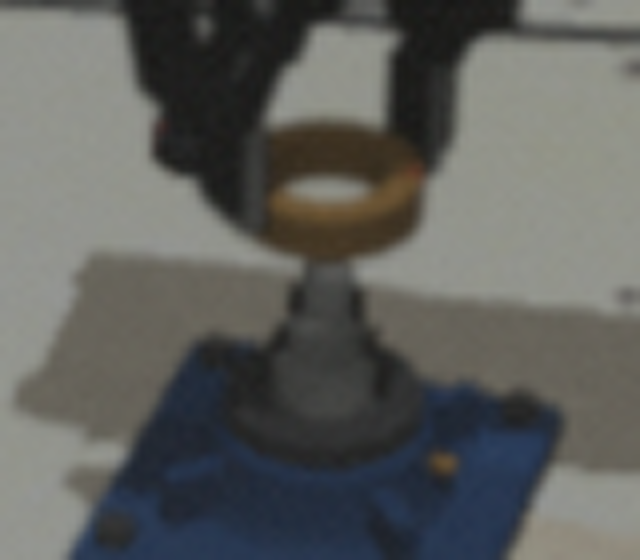

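arm_command:
  plan:
    - {"dp": [0, -1, 12], "spin": 0}
    - {"dp": [0, -1, 12], "spin": 0}
    - {"dp": [0, 0, 10], "spin": 0}
    - {"dp": [0, 0, 8], "spin": 0}
    - {"dp": [0, 0, 6], "spin": 0}

```text
clock: 8.0
position: [0.5454, -0.0267, 0.2406]
ee_rot: [0.445, 0.895, -0.0, -0.0]
ft_force: [-0.7, -1.1, -1.8]
grip_width: 0.658
grasp_force: 34.0
```

```bash
python3 - <<'E'
from plan import go
go([(.5465,-.024,.235,37.6,3)],1)
E
```

```text
at [ 0.5454 -0.0267  0.2406] phi 37.1 t 8.0 F [-0.7 -1.1 -1.8] w 0.658 gf 34.0 j [-0.6   0.37  0.67  1.88 -0.27  0.98  0.84]
[{"dp":[0.5,0.8,1.9],"spin":-0.003},{"dp":[0.5,0.8,1.9],"spin":-0.003},{"dp":[0.4,0.9,1.8],"spin":-0.002}]
end [ 0.5465 -0.024   0.235 ] 37.6
```

arm_command:
  plan:
    - {"dp": [0, 0, 0], "spin": 0}

```text
clock: 8.1
position: [0.5454, -0.0266, 0.2408]
ee_rot: [0.445, 0.895, -0.0, -0.0]
ft_force: [0.5, 0.3, -3.1]
grip_width: 0.659
grasp_force: 33.9
```

arm_command:
  plan:
    - {"dp": [0, 0, 0], "spin": 0}

```text
clock: 8.2
position: [0.5457, -0.0267, 0.2418]
ee_rot: [0.445, 0.895, -0.0, 0.0]
ft_force: [-0.8, 0.9, -1.8]
grip_width: 0.654
grasp_force: 33.9
```

arm_command:
  plan:
    - {"dp": [0, 0, 0], "spin": 0}

```text
clock: 8.3
position: [0.5457, -0.0267, 0.2421]
ee_rot: [0.445, 0.895, 0.0, 0.0]
ft_force: [0.5, 0.2, -1.0]
grip_width: 0.654
grasp_force: 33.9
```

arm_command:
  plan:
    - {"dp": [1.3, 2, 1], "spin": 0}
    - {"dp": [0, 0, 2], "spin": 0}
    - {"dp": [0, 0, 2], "spin": 0}
    - {"dp": [0, 0, 1], "spin": 0}

```text
clock: 8.7
position: [0.5463, -0.0244, 0.2354]
ee_rot: [0.445, 0.895, -0.0, -0.0]
ft_force: [-0.3, -0.6, -1.6]
grip_width: 0.658
grasp_force: 34.0
```

arm_command:
  plan:
    - {"dp": [0, 0, 1], "spin": 0}

```text
clock: 8.8
position: [0.5463, -0.0244, 0.2345]
ee_rot: [0.445, 0.895, -0.0, -0.0]
ft_force: [0.5, -0.6, -2.0]
grip_width: 0.655
grasp_force: 34.0
```

arm_command:
  plan:
    - {"dp": [0, 0, 1], "spin": 0}
    - {"dp": [0, 0, 0], "spin": 0}

```text
clock: 9.0
position: [0.5463, -0.0244, 0.2335]
ee_rot: [0.445, 0.895, -0.0, -0.0]
ft_force: [-0.4, -0.6, -2.0]
grip_width: 0.657
grasp_force: 33.9
```

arm_command:
  plan:
    - {"dp": [0, 0, 1], "spin": 0}

```text
clock: 9.1
position: [0.5464, -0.0244, 0.2328]
ee_rot: [0.445, 0.895, 0.0, 0.0]
ft_force: [-0.2, -0.3, -2.5]
grip_width: 0.653
grasp_force: 34.0
```

arm_command:
  plan:
    - {"dp": [0, 0, 1], "spin": 0}
    - {"dp": [0, 0, 0], "spin": 0}

```text
clock: 9.3
position: [0.5463, -0.0244, 0.2316]
ee_rot: [0.445, 0.895, -0.0, -0.0]
ft_force: [-0.6, -0.7, -1.6]
grip_width: 0.659
grasp_force: 33.9
```

arm_command:
  plan:
    - {"dp": [0, 0, 0.5], "spin": 0}
    - {"dp": [0, 0, 0], "spin": 0}

```text
clock: 9.5
position: [0.5464, -0.0244, 0.2311]
ee_rot: [0.445, 0.895, 0.0, -0.0]
ft_force: [-1.1, -0.3, -2.2]
grip_width: 0.662
grasp_force: 33.9
```

arm_command:
  plan:
    - {"dp": [0, 0, 1], "spin": 0}
    - {"dp": [0, 0, 0], "spin": 0}

```text
clock: 9.7
position: [0.5463, -0.0244, 0.2301]
ee_rot: [0.445, 0.895, 0.0, -0.0]
ft_force: [0.7, -0.8, -2.6]
grip_width: 0.658
grasp_force: 34.0
```

arm_command:
  plan:
    - {"dp": [0, 0, 1], "spin": 0}
    - {"dp": [0, 0, 0], "spin": 0}

```text
clock: 9.9
position: [0.5463, -0.0244, 0.2291]
ee_rot: [0.445, 0.895, 0.0, -0.0]
ft_force: [-0.8, 0.2, -1.6]
grip_width: 0.655
grasp_force: 34.0
```

arm_command:
  plan:
    - {"dp": [0, 0, 0.5], "spin": 0}
    - {"dp": [0, 0, 0], "spin": 0}

```text
clock: 10.1
position: [0.5463, -0.0244, 0.2286]
ee_rot: [0.445, 0.895, -0.0, -0.0]
ft_force: [-0.0, -0.7, -2.0]
grip_width: 0.653
grasp_force: 34.0
```

arm_command:
  plan:
    - {"dp": [0, 0, 1], "spin": 0}
    - {"dp": [0, 0, 1], "spin": 0}

```text
clock: 10.3
position: [0.5464, -0.0244, 0.2266]
ee_rot: [0.445, 0.895, 0.0, 0.0]
ft_force: [0.6, -0.1, -2.5]
grip_width: 0.656
grasp_force: 34.0
```

arm_command:
  plan:
    - {"dp": [0, 0, 1], "spin": 0}
    - {"dp": [0, 0, 0], "spin": 0}

```text
clock: 10.5
position: [0.5463, -0.0244, 0.2255]
ee_rot: [0.445, 0.895, -0.0, -0.0]
ft_force: [0.3, 0.1, -2.3]
grip_width: 0.657
grasp_force: 33.9
```

arm_command:
  plan:
    - {"dp": [0, 0, 1], "spin": 0}
    - {"dp": [0, 0, 0], "spin": 0}

```text
clock: 10.7
position: [0.5463, -0.0244, 0.2246]
ee_rot: [0.445, 0.895, -0.0, -0.0]
ft_force: [0.1, -0.6, -2.1]
grip_width: 0.658
grasp_force: 33.9
```

arm_command:
  plan:
    - {"dp": [0, 0, 1], "spin": 0}
    - {"dp": [0, 0, 0], "spin": 0}

```text
clock: 10.9
position: [0.5463, -0.0244, 0.2236]
ee_rot: [0.445, 0.895, 0.0, -0.0]
ft_force: [0.4, -0.5, -1.9]
grip_width: 0.657
grasp_force: 34.0
```

arm_command:
  plan:
    - {"dp": [0, 0, 0.6], "spin": 0}
    - {"dp": [0, 0, 0], "spin": 0}

```text
clock: 11.1
position: [0.5464, -0.0244, 0.2232]
ee_rot: [0.445, 0.895, 0.0, -0.0]
ft_force: [-0.2, 0.9, -0.3]
grip_width: 0.656
grasp_force: 34.1
```

arm_command:
  plan:
    - {"dp": [0, 0, 0.6], "spin": 0}
    - {"dp": [0, 0, 0], "spin": 0}

```text
clock: 11.3
position: [0.5464, -0.0245, 0.2231]
ee_rot: [0.445, 0.895, 0.0, -0.0]
ft_force: [-4.2, 0.9, 7.7]
grip_width: 0.657
grasp_force: 34.8
```

arm_command:
  plan:
    - {"dp": [0, 0, 0.6], "spin": 0}
    - {"dp": [0, 0, 0], "spin": 0}

```text
clock: 11.5
position: [0.5465, -0.0246, 0.223]
ee_rot: [0.445, 0.895, 0.0, -0.0]
ft_force: [-7.7, 1.1, 16.2]
grip_width: 0.654
grasp_force: 35.6
```

arm_command:
  plan:
    - {"dp": [0, 0, -1.2], "spin": 0}
    - {"dp": [0, 0, 0], "spin": 0}

```text
clock: 11.7
position: [0.5464, -0.0244, 0.2232]
ee_rot: [0.445, 0.895, 0.0, 0.0]
ft_force: [-0.1, 0.8, -0.2]
grip_width: 0.653
grasp_force: 34.2
```

arm_command:
  plan:
    - {"dp": [0, 0, 0], "spin": 0}
    - {"dp": [0, 0, 0], "spin": 0}
    - {"dp": [0, 0, 0], "spin": 0}
    - {"dp": [0, 0, 0], "spin": 0}
  grip: -1

```text
clock: 12.1
position: [0.5464, -0.0244, 0.2231]
ee_rot: [0.445, 0.895, 0.0, 0.0]
ft_force: [0.1, -0.2, -0.3]
grip_width: 1.0
grasp_force: 0.0
```

arm_command:
  plan:
    - {"dp": [0, 0, -10], "spin": 0}
    - {"dp": [0, 0, -30], "spin": 0}
    - {"dp": [0, 0, -40], "spin": 0}

```text
clock: 12.4
position: [0.5458, -0.0244, 0.3034]
ee_rot: [0.445, 0.895, -0.001, -0.001]
ft_force: [1.1, 1.0, 1.0]
grip_width: 0.998
grasp_force: 0.0
```

```bash
python3 - <<'E'
from plan import go
go([(.593,.2725,.24,37,8),(.593,.2725,.175,37,4)])
E
```

```text
at [ 0.5458 -0.0244  0.3034] phi 37.1 t 12.4 F [1.1 1.  1. ] w 0.998 gf 0.0 j [-0.64  0.28  0.71  1.83 -0.2   1.11  0.78]
[{"dp":[26.0,27.0,8.0],"spin":0.0},{"dp":[26.0,27.0,8.0],"spin":0.0},{"dp":[26.0,27.0,8.0],"spin":0.0},{"dp":[26.0,27.0,8.0],"spin":0.0},{"dp":[26.0,27.0,8.0],"spin":0.0}]
[{"dp":[26.0,27.0,8.0],"spin":0.001},{"dp":[26.0,27.0,8.0],"spin":0.0},{"dp":[26.0,28.0,7.0],"spin":0.001},{"dp":[0.0,0.0,16.0],"spin":-0.0},{"dp":[0.0,0.0,16.0],"spin":-0.0}]
[{"dp":[0.0,0.0,17.0],"spin":-0.0},{"dp":[0.0,0.0,16.0],"spin":-0.0}]
end [0.5934 0.2724 0.1754] 37.0
```

arm_command:
  plan:
    - {"dp": [26, 27, 8], "spin": 0}
    - {"dp": [26, 27, 8], "spin": 0}
    - {"dp": [26, 27, 8], "spin": 0}
    - {"dp": [26, 27, 8], "spin": 0}
    - {"dp": [26, 27, 8], "spin": 0}

```text
clock: 12.9
position: [0.5757, 0.1623, 0.2637]
ee_rot: [0.445, 0.895, 0.0, 0.0]
ft_force: [0.6, 0.1, 0.6]
grip_width: 0.998
grasp_force: 0.0
```

arm_command:
  plan:
    - {"dp": [26, 27, 8], "spin": 0}
    - {"dp": [26, 27, 8], "spin": 0}
    - {"dp": [26, 28, 7], "spin": 0}
    - {"dp": [0, 0, 16], "spin": 0}
    - {"dp": [0, 0, 16], "spin": 0}

```text
clock: 13.4
position: [0.5938, 0.2734, 0.2079]
ee_rot: [0.444, 0.896, 0.0, 0.0]
ft_force: [-0.1, -1.0, -0.1]
grip_width: 1.002
grasp_force: 0.0
```

```bash
python3 - <<'E'
from plan import go
from h import *
im=np.mean([snap('side').astype(float) for _ in range(2)],0);u,v=proj('side',(.5464,-.0244,.06)).astype(int)
tt=np.mean([snap('top').astype(float) for _ in range(2)],0);u2,v2=proj('top',(.5464,-.0244,.06)).astype(int)
f=lambda i,u,v:cv2.resize(i[v-24:v+24,u-24:u+24].astype(np.uint8),(400,400),interpolation=cv2.INTER_CUBIC)
cv2.imwrite('pics/s2.png',np.hstack([f(im,u,v),f(tt,u2,v2)]))
go([(.593,.2725,.175,37,3)])
E
```

```text
at [0.5941 0.2709 0.2083] phi 37.0 t 13.6 F [ 1.3 -0.3 -0.9] w 1.004 gf 0.0 j [-0.89  0.61  0.53  1.6  -0.35  1.03  0.39]
[{"dp":[1.0,0.0,11.0],"spin":0.0},{"dp":[0.0,0.0,11.0],"spin":0.0},{"dp":[1.0,0.0,11.0],"spin":0.0}]
end [0.5929 0.2725 0.1753] 37.0
```

View pics/s2.png

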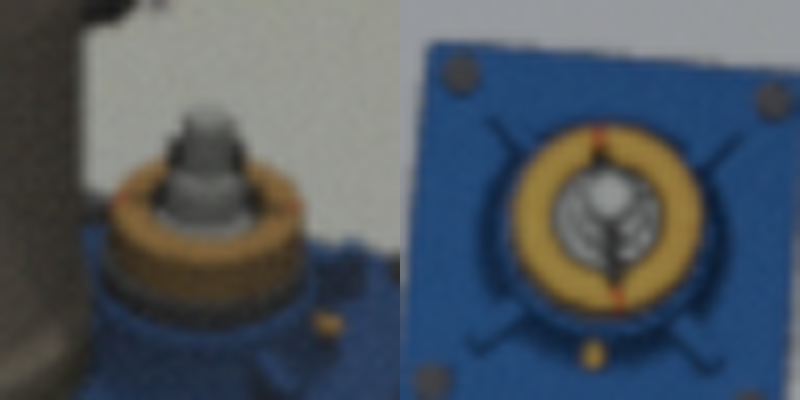

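arm_command:
  plan:
    - {"dp": [1, 0, 11], "spin": 0}
    - {"dp": [1, 0, 11], "spin": 0}
    - {"dp": [0, 0, 11], "spin": 0}

```text
clock: 13.9
position: [0.5924, 0.274, 0.1743]
ee_rot: [0.445, 0.895, 0.0, -0.0]
ft_force: [0.3, -0.6, 0.7]
grip_width: 1.003
grasp_force: 0.0
```

arm_command:
  plan:
    - {"dp": [0, 0, 0], "spin": 0}
    - {"dp": [0, 0, 0], "spin": 0}
    - {"dp": [0, 0, 0], "spin": 0}
    - {"dp": [0, 0, 0], "spin": 0}
  grip: 0.6
  newtons: 20

```text
clock: 14.3
position: [0.5929, 0.274, 0.1756]
ee_rot: [0.445, 0.895, 0.0, 0.0]
ft_force: [0.6, 0.6, 0.2]
grip_width: 0.558
grasp_force: 21.0
```

arm_command:
  plan:
    - {"dp": [0, 0, 0], "spin": 0}
    - {"dp": [0, 0, 0], "spin": 0}
    - {"dp": [0, 0, 0], "spin": 0.143}
    - {"dp": [0, 0, 0], "spin": 0.143}
    - {"dp": [0, 0, 0], "spin": 0.143}
  grip: -0.5

```text
clock: 14.8
position: [0.5926, 0.274, 0.1753]
ee_rot: [0.628, 0.778, 0.0, -0.0]
ft_force: [-1.0, -0.1, -0.1]
grip_width: 0.747
grasp_force: 0.0
```

arm_command:
  plan:
    - {"dp": [0, 0, 0], "spin": 0.143}
    - {"dp": [0, 0, 0], "spin": 0.143}
    - {"dp": [0, 0, 0], "spin": 0.143}
    - {"dp": [0, 0, 0], "spin": 0.143}
    - {"dp": [0, 0, 0], "spin": 0.143}

```text
clock: 15.3
position: [0.5926, 0.2742, 0.1752]
ee_rot: [0.86, 0.509, 0.0, -0.0]
ft_force: [-0.3, 0.5, -0.7]
grip_width: 0.752
grasp_force: 0.0
```

arm_command:
  plan:
    - {"dp": [0, 0, 0], "spin": 0.143}
    - {"dp": [0, 0, 0], "spin": 0.143}
    - {"dp": [0, 0, 0], "spin": 0.143}

```text
clock: 15.6
position: [0.5926, 0.2742, 0.1752]
ee_rot: [0.949, 0.315, 0.0, -0.0]
ft_force: [-1.3, -0.1, 0.7]
grip_width: 0.746
grasp_force: 0.0
```

arm_command:
  plan:
    - {"dp": [0, 0, 0], "spin": 0}
    - {"dp": [0, 0, 0], "spin": 0}
    - {"dp": [0, 0, 0], "spin": 0}
    - {"dp": [0, 0, 0], "spin": 0}
  grip: 0.6
  newtons: 30

```text
clock: 16.0
position: [0.5928, 0.274, 0.1754]
ee_rot: [0.948, 0.318, 0.0, -0.0]
ft_force: [-2.1, 0.5, 3.5]
grip_width: 0.559
grasp_force: 31.1
```

```bash
python3 - <<'E'
from plan import go
go([(.59,.25,.26,-55,3),(.5464,-.0244,.29,-64.2,8)])
E
```

```text
at [0.5928 0.274  0.1754] phi -52.9 t 16.0 F [-2.1  0.5  3.5] w 0.559 gf 31.1 j [-1.1   0.78  0.85  1.63 -0.65  1.04 -0.98]
[{"dp":[-6.0,6.0,-28.0],"spin":0.012},{"dp":[-5.0,6.0,-28.0],"spin":0.012},{"dp":[-5.0,6.0,-29.0],"spin":0.013},{"dp":[-24.0,25.0,-4.0],"spin":0.02},{"dp":[-24.0,25.0,-4.0],"spin":0.02}]
[{"dp":[-23.0,26.0,-4.0],"spin":0.02},{"dp":[-23.0,26.0,-4.0],"spin":0.02},{"dp":[-22.0,27.0,-3.0],"spin":0.02},{"dp":[-22.0,27.0,-4.0],"spin":0.02},{"dp":[-21.0,28.0,-3.0],"spin":0.02}]
[{"dp":[-20.0,28.0,-4.0],"spin":0.021}]
end [ 0.5462 -0.0242  0.2904] -64.2
```

arm_command:
  plan:
    - {"dp": [-6, 6, -28], "spin": 0.012}
    - {"dp": [-5, 6, -28], "spin": 0.012}
    - {"dp": [-5, 6, -29], "spin": 0.012}
    - {"dp": [-24, 25, -4], "spin": 0.02}
    - {"dp": [-24, 25, -4], "spin": 0.02}

```text
clock: 16.5
position: [0.5788, 0.1813, 0.2686]
ee_rot: [0.959, 0.282, 0.001, -0.0]
ft_force: [0.2, -0.1, -1.3]
grip_width: 0.552
grasp_force: 31.8
```

arm_command:
  plan:
    - {"dp": [-23, 26, -4], "spin": 0.02}
    - {"dp": [-23, 26, -4], "spin": 0.02}
    - {"dp": [-22, 27, -3], "spin": 0.02}
    - {"dp": [-22, 27, -4], "spin": 0.02}
    - {"dp": [-21, 28, -3], "spin": 0.02}

```text
clock: 17.0
position: [0.5503, 0.0086, 0.286]
ee_rot: [0.972, 0.233, -0.0, -0.0]
ft_force: [1.7, -0.3, -1.2]
grip_width: 0.551
grasp_force: 31.8
```

arm_command:
  plan:
    - {"dp": [-20, 28, -4], "spin": 0.02}
    - {"dp": [0, 0, 0], "spin": 0}
    - {"dp": [0, 0, 0], "spin": 0}

```text
clock: 17.3
position: [0.5455, -0.0248, 0.29]
ee_rot: [0.975, 0.223, 0.0, -0.0]
ft_force: [-0.8, 0.7, -1.1]
grip_width: 0.554
grasp_force: 31.8
```

```bash
python3 - <<'E'
from plan import go
go([(.5464,-.0244,.258,-64.2,4),(.5464,-.0244,.252,-64.2,3)],1)
E
```

```text
at [ 0.5455 -0.0248  0.29  ] phi -64.3 t 17.3 F [-0.8  0.7 -1.1] w 0.554 gf 31.8 j [-0.95  0.45  1.13  1.85 -0.45  1.13 -0.78]
[{"dp":[0.2,0.0,8.0],"spin":-0.0},{"dp":[0.3,0.0,8.0],"spin":-0.0},{"dp":[0.2,0.0,8.0],"spin":-0.001},{"dp":[0.3,0.0,8.0],"spin":-0.0},{"dp":[0.0,0.0,2.0],"spin":-0.0}]
[{"dp":[0.0,0.0,2.0],"spin":-0.0},{"dp":[0.0,0.0,2.0],"spin":-0.0}]
end [ 0.5464 -0.0244  0.252 ] -64.2
```

arm_command:
  plan:
    - {"dp": [0.5, 0, 8], "spin": 0}
    - {"dp": [0.5, 0, 8], "spin": 0}
    - {"dp": [0, 0, 8], "spin": 0}
    - {"dp": [0, 0, 8], "spin": 0}
    - {"dp": [0, 0, 3], "spin": 0}

```text
clock: 17.8
position: [0.5463, -0.0234, 0.2538]
ee_rot: [0.975, 0.223, -0.001, -0.0]
ft_force: [-0.2, -0.3, -1.2]
grip_width: 0.558
grasp_force: 31.7
```

arm_command:
  plan:
    - {"dp": [0, 0, 2], "spin": 0}
    - {"dp": [0, 0, 2], "spin": 0}
    - {"dp": [0, 0, 0], "spin": 0}

```text
clock: 18.1
position: [0.5467, -0.0237, 0.2511]
ee_rot: [0.975, 0.223, 0.0, -0.0]
ft_force: [1.0, 0.2, -1.0]
grip_width: 0.557
grasp_force: 31.7
```

arm_command:
  plan:
    - {"dp": [0, 0, 1], "spin": 0}
    - {"dp": [0, 0, 1], "spin": 0}
    - {"dp": [0, 0, 0], "spin": 0}

```text
clock: 18.4
position: [0.5466, -0.0237, 0.2491]
ee_rot: [0.975, 0.223, 0.0, -0.0]
ft_force: [0.5, -0.4, -0.9]
grip_width: 0.556
grasp_force: 31.8
```

arm_command:
  plan:
    - {"dp": [-0.5, 0.5, 0], "spin": 0}
    - {"dp": [0, 0, 1], "spin": 0}
    - {"dp": [0, 0, 0], "spin": 0}

```text
clock: 18.7
position: [0.5464, -0.0244, 0.248]
ee_rot: [0.975, 0.223, -0.0, -0.0]
ft_force: [-0.1, 0.5, -2.9]
grip_width: 0.554
grasp_force: 31.8
```

arm_command:
  plan:
    - {"dp": [0, 0, 1], "spin": 0}
    - {"dp": [0, 0, 0], "spin": 0}

```text
clock: 18.9
position: [0.5464, -0.0243, 0.247]
ee_rot: [0.975, 0.223, -0.0, -0.0]
ft_force: [-0.4, -0.1, -1.4]
grip_width: 0.553
grasp_force: 31.8
```

arm_command:
  plan:
    - {"dp": [0, 0, 0.7], "spin": 0}
    - {"dp": [0, 0, 0], "spin": 0}

```text
clock: 19.1
position: [0.5464, -0.0244, 0.2463]
ee_rot: [0.975, 0.223, -0.0, -0.0]
ft_force: [-0.6, 0.1, -1.9]
grip_width: 0.553
grasp_force: 31.8
```

arm_command:
  plan:
    - {"dp": [0, 0, 0.7], "spin": 0}
    - {"dp": [0, 0, 0], "spin": 0}

```text
clock: 19.3
position: [0.5464, -0.0244, 0.2456]
ee_rot: [0.975, 0.223, -0.0, -0.0]
ft_force: [-0.2, -0.3, -1.5]
grip_width: 0.553
grasp_force: 31.8
```

arm_command:
  plan:
    - {"dp": [0, 0, 1], "spin": 0}
    - {"dp": [0, 0, 0], "spin": 0}

```text
clock: 19.5
position: [0.5464, -0.0243, 0.2446]
ee_rot: [0.975, 0.223, -0.0, -0.0]
ft_force: [0.4, 0.3, -1.2]
grip_width: 0.55
grasp_force: 31.8
```

arm_command:
  plan:
    - {"dp": [0, 0, 1], "spin": 0}
    - {"dp": [0, 0, 0], "spin": 0}

```text
clock: 19.7
position: [0.5464, -0.0243, 0.2436]
ee_rot: [0.975, 0.223, -0.0, -0.0]
ft_force: [0.1, -0.3, -0.7]
grip_width: 0.556
grasp_force: 31.8
```

arm_command:
  plan:
    - {"dp": [0, 0, 0.5], "spin": 0}
    - {"dp": [0, 0, 0], "spin": 0}

```text
clock: 19.9
position: [0.5464, -0.0243, 0.2431]
ee_rot: [0.975, 0.223, -0.0, -0.0]
ft_force: [-0.7, 1.0, -2.1]
grip_width: 0.555
grasp_force: 31.8
```

Past the key ends without contact; on to home (about 0.239).

arm_command:
  plan:
    - {"dp": [0, 0, 1], "spin": 0}
    - {"dp": [0, 0, 1], "spin": 0}
    - {"dp": [0, 0, 0], "spin": 0}

```text
clock: 20.2
position: [0.5464, -0.0244, 0.241]
ee_rot: [0.975, 0.223, -0.0, -0.0]
ft_force: [0.2, -0.6, -0.6]
grip_width: 0.553
grasp_force: 31.8
```

arm_command:
  plan:
    - {"dp": [0, 0, 1], "spin": 0}
    - {"dp": [0, 0, 0], "spin": 0}

```text
clock: 20.4
position: [0.5464, -0.0244, 0.2401]
ee_rot: [0.975, 0.223, -0.0, -0.0]
ft_force: [-0.3, 1.3, -2.8]
grip_width: 0.558
grasp_force: 31.8
```

arm_command:
  plan:
    - {"dp": [0, 0, 0.6], "spin": 0}
    - {"dp": [0, 0, 0], "spin": 0}

```text
clock: 20.6
position: [0.5464, -0.0244, 0.2395]
ee_rot: [0.975, 0.223, -0.0, -0.0]
ft_force: [-1.0, 0.6, -1.2]
grip_width: 0.553
grasp_force: 31.8
```

arm_command:
  plan:
    - {"dp": [0, 0, 0.6], "spin": 0}
    - {"dp": [0, 0, 0], "spin": 0}

```text
clock: 20.8
position: [0.5465, -0.0245, 0.2393]
ee_rot: [0.975, 0.223, 0.0, -0.0]
ft_force: [-3.0, 0.1, 3.9]
grip_width: 0.557
grasp_force: 32.3
```

arm_command:
  plan:
    - {"dp": [0, 0, -0.5], "spin": 0}
    - {"dp": [0, 0, 0], "spin": 0}

```text
clock: 21.0
position: [0.5464, -0.0244, 0.2395]
ee_rot: [0.975, 0.223, 0.0, -0.0]
ft_force: [0.4, 0.1, -1.9]
grip_width: 0.551
grasp_force: 31.8
```

arm_command:
  plan:
    - {"dp": [0, 0, 0], "spin": 0}
    - {"dp": [0, 0, 0], "spin": 0}
    - {"dp": [0, 0, 0], "spin": 0}
    - {"dp": [0, 0, 0], "spin": 0}
  grip: -1

```text
clock: 21.4
position: [0.5465, -0.0244, 0.2395]
ee_rot: [0.975, 0.223, 0.0, -0.0]
ft_force: [0.3, -0.1, -0.5]
grip_width: 1.003
grasp_force: 0.0
```

arm_command:
  plan:
    - {"dp": [0, 0, -10], "spin": 0}
    - {"dp": [0, 0, -30], "spin": 0}
    - {"dp": [0, 0, -25], "spin": 0}

```text
clock: 21.7
position: [0.5464, -0.0248, 0.3061]
ee_rot: [0.975, 0.223, -0.0, 0.0]
ft_force: [-0.3, 0.8, 1.5]
grip_width: 1.002
grasp_force: 0.0
```

```bash
python3 - <<'E'
from plan import go
go([(.606,-.238,.23,-64,6),(.606,-.238,.1755,-64,4)])
E
```

```text
at [ 0.5464 -0.0248  0.3061] phi -64.3 t 21.7 F [-0.3  0.8  1.5] w 1.002 gf 0.0 j [-0.96  0.44  1.15  1.84 -0.43  1.15 -0.79]
[{"dp":[-6.0,36.0,13.0],"spin":-0.001},{"dp":[-7.0,36.0,13.0],"spin":-0.001},{"dp":[-7.0,36.0,13.0],"spin":-0.001},{"dp":[-6.0,37.0,12.0],"spin":-0.001},{"dp":[-7.0,36.0,13.0],"spin":-0.0}]
[{"dp":[-6.0,37.0,12.0],"spin":-0.001},{"dp":[0.0,0.0,14.0],"spin":0.0},{"dp":[0.0,0.0,14.0],"spin":0.0},{"dp":[0.0,0.0,13.0],"spin":0.0},{"dp":[0.0,0.0,14.0],"spin":0.0}]
end [ 0.6064 -0.2379  0.1751] -64.0
```

arm_command:
  plan:
    - {"dp": [-6, 36, 8], "spin": 0}
    - {"dp": [-7, 36, 14], "spin": 0}
    - {"dp": [-7, 36, 14], "spin": 0}
    - {"dp": [-6, 37, 14], "spin": 0}
    - {"dp": [-7, 36, 13], "spin": 0}

```text
clock: 22.2
position: [0.5959, -0.2031, 0.2415]
ee_rot: [0.975, 0.223, 0.0, 0.0]
ft_force: [0.3, 0.1, 0.7]
grip_width: 1.002
grasp_force: 0.0
```

arm_command:
  plan:
    - {"dp": [-6, 37, 13], "spin": 0}
    - {"dp": [0, 0, 14], "spin": 0}
    - {"dp": [0, 0, 10], "spin": 0}
    - {"dp": [0, 0, 0], "spin": 0}

```text
clock: 22.6
position: [0.606, -0.2363, 0.2033]
ee_rot: [0.975, 0.224, -0.001, -0.001]
ft_force: [-0.7, 0.3, 0.3]
grip_width: 1.0
grasp_force: 0.0
```

```bash
python3 - <<'E'
from plan import go
from h import *
im=np.mean([snap('side').astype(float) for _ in range(2)],0);u,v=proj('side',(.5464,-.0244,.07)).astype(int)
f=lambda i,u,v,w:cv2.resize(i[v-w:v+w,u-w:u+w].astype(np.uint8),(400,400),interpolation=cv2.INTER_CUBIC)
u2,v2=proj('side',(.606,-.238,.03)).astype(int)
cv2.imwrite('pics/s3.png',np.hstack([f(im,u,v,22),f(im,u2,v2,32)]))
go([(.606,-.238,.1755,-64,3)])
E
```

```text
at [ 0.6065 -0.2362  0.2049] phi -64.1 t 22.7 F [0.9 0.5 0.2] w 0.999 gf 0.0 j [-0.34  0.75  0.91  1.62 -0.65  1.1  -0.37]
[{"dp":[0.0,0.0,10.0],"spin":-0.001},{"dp":[-1.0,1.0,10.0],"spin":-0.001},{"dp":[0.0,0.0,9.0],"spin":-0.0}]
end [ 0.6061 -0.2375  0.1759] -64.0
```

View pics/s3.png

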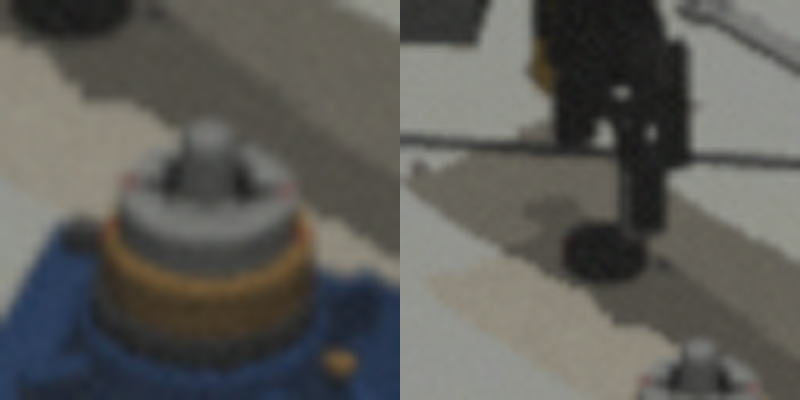

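The steel ring sits flat on the brass one, with its red marks in line at crop (130,185) and (287,188). The fingers straddle the black ring at about (605,250).

arm_command:
  plan:
    - {"dp": [0, 0, 10], "spin": 0}
    - {"dp": [-1, 1, 10], "spin": 0}
    - {"dp": [0, 0, 9], "spin": 0}

```text
clock: 23.0
position: [0.6055, -0.2386, 0.1746]
ee_rot: [0.975, 0.223, -0.0, -0.0]
ft_force: [0.2, -0.2, -0.4]
grip_width: 1.003
grasp_force: 0.0
```

arm_command:
  plan:
    - {"dp": [0, 0, 0], "spin": 0}
    - {"dp": [0, 0, 0], "spin": 0}
    - {"dp": [0, 0, 0], "spin": 0}
    - {"dp": [0, 0, 0], "spin": 0}
    - {"dp": [0, 0, 0], "spin": 0}
  grip: 0.7
  newtons: 20

```text
clock: 23.5
position: [0.6057, -0.2392, 0.176]
ee_rot: [0.975, 0.223, 0.0, 0.0]
ft_force: [-0.9, 0.1, 4.2]
grip_width: 0.451
grasp_force: 20.3
```

arm_command:
  plan:
    - {"dp": [0, 0, 0], "spin": 0}
    - {"dp": [0, 0, 0], "spin": 0}
    - {"dp": [0, 0, 0], "spin": -0.143}
    - {"dp": [0, 0, 0], "spin": -0.143}
    - {"dp": [0, 0, 0], "spin": -0.143}
  grip: -0.3

```text
clock: 24.0
position: [0.6056, -0.2389, 0.1753]
ee_rot: [0.904, 0.428, -0.0, -0.0]
ft_force: [-0.4, -0.1, -0.6]
grip_width: 0.647
grasp_force: 0.0
```

arm_command:
  plan:
    - {"dp": [0, 0, 0], "spin": -0.143}
    - {"dp": [0, 0, 0], "spin": -0.143}
    - {"dp": [0, 0, 0], "spin": -0.143}
    - {"dp": [0, 0, 0], "spin": -0.143}
    - {"dp": [0, 0, 0], "spin": -0.143}

```text
clock: 24.5
position: [0.6056, -0.2389, 0.1754]
ee_rot: [0.697, 0.717, 0.0, -0.0]
ft_force: [-0.1, -0.2, -0.1]
grip_width: 0.65
grasp_force: 0.0
```

arm_command:
  plan:
    - {"dp": [0, 0, 0], "spin": -0.143}
    - {"dp": [0, 0, 0], "spin": -0.143}
    - {"dp": [0, 0, 0], "spin": -0.143}
    - {"dp": [0, 0, 0], "spin": 0}

```text
clock: 24.9
position: [0.6055, -0.2392, 0.1755]
ee_rot: [0.53, 0.848, 0.0, 0.0]
ft_force: [0.3, -0.5, -0.2]
grip_width: 0.65
grasp_force: 0.0
```

arm_command:
  plan:
    - {"dp": [0, 0, 0], "spin": 0}
    - {"dp": [0, 0, 0], "spin": 0}
    - {"dp": [0, 0, 0], "spin": 0}
    - {"dp": [0, 0, 0], "spin": 0}
  grip: 0.7
  newtons: 30

```text
clock: 25.3
position: [0.6057, -0.239, 0.1758]
ee_rot: [0.531, 0.847, 0.0, 0.0]
ft_force: [-1.7, 1.3, 5.6]
grip_width: 0.444
grasp_force: 29.8
```

```bash
python3 - <<'E'
from plan import go
go([(.60,-.22,.26,24,3),(.5464,-.0244,.295,12.7,6)])
E
```

```text
at [ 0.6057 -0.239   0.1758] phi 25.8 t 25.3 F [-1.7  1.3  5.6] w 0.444 gf 29.8 j [-0.1   0.66  0.55  1.62 -0.39  0.97  1.03]
[{"dp":[7.0,1.0,-28.0],"spin":0.01},{"dp":[6.0,1.0,-28.0],"spin":0.011},{"dp":[7.0,1.0,-28.0],"spin":0.01},{"dp":[33.0,5.0,-6.0],"spin":0.033},{"dp":[34.0,4.0,-6.0],"spin":0.033}]
[{"dp":[34.0,3.0,-6.0],"spin":0.033},{"dp":[34.0,2.0,-6.0],"spin":0.033},{"dp":[33.0,1.0,-6.0],"spin":0.033},{"dp":[34.0,-1.0,-5.0],"spin":0.033}]
end [ 0.5463 -0.024   0.2948] 12.7
```

arm_command:
  plan:
    - {"dp": [7, 1, -28], "spin": 0.01}
    - {"dp": [6, 1, -28], "spin": 0.01}
    - {"dp": [7, 1, -28], "spin": 0.01}
    - {"dp": [33, 5, -6], "spin": 0.033}
    - {"dp": [34, 4, -6], "spin": 0.033}

```text
clock: 25.8
position: [0.5813, -0.1544, 0.2721]
ee_rot: [0.573, 0.82, 0.0, 0.001]
ft_force: [0.5, 1.2, -1.2]
grip_width: 0.444
grasp_force: 30.5
```

arm_command:
  plan:
    - {"dp": [34, 3, -6], "spin": 0.033}
    - {"dp": [34, 2, -6], "spin": 0.033}
    - {"dp": [33, 1, -6], "spin": 0.033}
    - {"dp": [34, -1, -5], "spin": 0.036}

```text
clock: 26.2
position: [0.5451, -0.0229, 0.2945]
ee_rot: [0.626, 0.78, 0.0, -0.0]
ft_force: [0.8, 0.5, -0.5]
grip_width: 0.439
grasp_force: 30.5
```

arm_command:
  plan:
    - {"dp": [0, 0, 0], "spin": 0}
    - {"dp": [0, 0, 0], "spin": 0}
    - {"dp": [0, 0, 0], "spin": 0}

```text
clock: 26.5
position: [0.5456, -0.0251, 0.2943]
ee_rot: [0.625, 0.78, -0.0, 0.0]
ft_force: [-0.4, -0.1, -0.2]
grip_width: 0.436
grasp_force: 30.5
```

```bash
python3 - <<'E'
from plan import go
go([(.5464,-.0244,.275,12.5,3)],1)
E
```

```text
at [ 0.5456 -0.0251  0.2943] phi 12.6 t 26.5 F [-0.4 -0.1 -0.2] w 0.436 gf 30.5 j [-0.59  0.28  0.64  1.84 -0.19  1.09  0.34]
[{"dp":[0.2,0.3,6.4],"spin":0.0},{"dp":[0.2,0.3,6.5],"spin":0.001},{"dp":[0.1,0.3,6.4],"spin":0.0}]
end [ 0.5464 -0.0244  0.275 ] 12.5
```

arm_command:
  plan:
    - {"dp": [0.5, 1, 6], "spin": 0}
    - {"dp": [0, 0, 6], "spin": 0}
    - {"dp": [0, 0, 6], "spin": 0}
    - {"dp": [0, 0, 0], "spin": 0}
    - {"dp": [0, 0, 0], "spin": 0}

```text
clock: 27.0
position: [0.5464, -0.0237, 0.2762]
ee_rot: [0.625, 0.781, -0.0, -0.0]
ft_force: [0.2, -0.4, -1.5]
grip_width: 0.438
grasp_force: 30.5
```

arm_command:
  plan:
    - {"dp": [-0.7, -0.1, 1], "spin": 0}
    - {"dp": [0, 0, 1], "spin": 0}
    - {"dp": [0, 0, 1], "spin": 0}
    - {"dp": [0, 0, 0], "spin": 0}

```text
clock: 27.4
position: [0.5465, -0.0241, 0.2734]
ee_rot: [0.625, 0.781, 0.0, -0.0]
ft_force: [0.9, -0.0, -0.9]
grip_width: 0.443
grasp_force: 30.5
```

arm_command:
  plan:
    - {"dp": [0, 0, 1], "spin": 0}
    - {"dp": [0, 0, 1], "spin": 0}
    - {"dp": [0, 0, 0], "spin": 0}

```text
clock: 27.7
position: [0.5465, -0.0241, 0.2713]
ee_rot: [0.625, 0.781, -0.0, -0.0]
ft_force: [0.1, 0.7, -0.8]
grip_width: 0.438
grasp_force: 30.5
```

arm_command:
  plan:
    - {"dp": [0, 0, 1], "spin": 0}
    - {"dp": [0, 0, 1], "spin": 0}
    - {"dp": [0, 0, 0], "spin": 0}

```text
clock: 28.0
position: [0.5465, -0.0241, 0.2693]
ee_rot: [0.625, 0.781, -0.0, -0.0]
ft_force: [-0.2, 0.5, -0.1]
grip_width: 0.444
grasp_force: 30.5
```

arm_command:
  plan:
    - {"dp": [0, 0, 1], "spin": 0}
    - {"dp": [0, 0, 0], "spin": 0}

```text
clock: 28.2
position: [0.5465, -0.0242, 0.2684]
ee_rot: [0.625, 0.781, -0.0, -0.0]
ft_force: [-0.1, 0.3, -0.9]
grip_width: 0.436
grasp_force: 30.5
```

arm_command:
  plan:
    - {"dp": [-0.2, 0, 1], "spin": 0}
    - {"dp": [0, 0, 1], "spin": 0}
    - {"dp": [0, 0, 0], "spin": 0}

```text
clock: 28.5
position: [0.5465, -0.0244, 0.2663]
ee_rot: [0.625, 0.781, -0.0, -0.0]
ft_force: [0.2, 0.1, -1.2]
grip_width: 0.44
grasp_force: 30.5
```

arm_command:
  plan:
    - {"dp": [0, 0, 1], "spin": 0}
    - {"dp": [0, 0, 1], "spin": 0}
    - {"dp": [0, 0, 0], "spin": 0}

```text
clock: 28.8
position: [0.5465, -0.0244, 0.2643]
ee_rot: [0.625, 0.781, -0.0, -0.0]
ft_force: [0.2, -0.1, -0.5]
grip_width: 0.442
grasp_force: 30.5
```

arm_command:
  plan:
    - {"dp": [0, 0, 1], "spin": 0}
    - {"dp": [0, 0, 1], "spin": 0}
    - {"dp": [0, 0, 0], "spin": 0}

```text
clock: 29.1
position: [0.5465, -0.0244, 0.2623]
ee_rot: [0.625, 0.781, -0.0, -0.0]
ft_force: [0.7, -0.1, -0.9]
grip_width: 0.438
grasp_force: 30.5
```

arm_command:
  plan:
    - {"dp": [0, 0, 1], "spin": 0}
    - {"dp": [0, 0, 0], "spin": 0}

```text
clock: 29.3
position: [0.5465, -0.0244, 0.2614]
ee_rot: [0.625, 0.781, -0.0, -0.0]
ft_force: [0.4, 0.4, -0.7]
grip_width: 0.444
grasp_force: 30.5
```

arm_command:
  plan:
    - {"dp": [0, 0, 0.7], "spin": 0}
    - {"dp": [0, 0, 0], "spin": 0}

```text
clock: 29.5
position: [0.5466, -0.0243, 0.2607]
ee_rot: [0.625, 0.781, 0.0, -0.0]
ft_force: [-0.5, -0.7, -0.9]
grip_width: 0.44
grasp_force: 30.5
```

arm_command:
  plan:
    - {"dp": [0, 0, 0.7], "spin": 0}
    - {"dp": [0, 0, 0], "spin": 0}

```text
clock: 29.7
position: [0.5465, -0.0244, 0.26]
ee_rot: [0.625, 0.781, -0.0, -0.0]
ft_force: [0.2, 0.4, -0.9]
grip_width: 0.44
grasp_force: 30.5
```

arm_command:
  plan:
    - {"dp": [0, 0, 0.7], "spin": 0}
    - {"dp": [0, 0, 0], "spin": 0}

```text
clock: 29.9
position: [0.5465, -0.0244, 0.2593]
ee_rot: [0.625, 0.781, 0.0, -0.0]
ft_force: [-0.3, -0.9, -1.1]
grip_width: 0.438
grasp_force: 30.5
```

Past the key ends again; home should come at about 0.2538.

arm_command:
  plan:
    - {"dp": [0, 0, 1], "spin": 0}
    - {"dp": [0, 0, 1], "spin": 0}
    - {"dp": [0, 0, 0], "spin": 0}

```text
clock: 30.2
position: [0.5465, -0.0244, 0.2572]
ee_rot: [0.625, 0.781, -0.0, -0.0]
ft_force: [1.3, -0.2, -0.9]
grip_width: 0.444
grasp_force: 30.5
```

arm_command:
  plan:
    - {"dp": [0, 0, 1], "spin": 0}
    - {"dp": [0, 0, 1], "spin": 0}
    - {"dp": [0, 0, 0], "spin": 0}

```text
clock: 30.5
position: [0.5465, -0.0243, 0.2552]
ee_rot: [0.625, 0.781, -0.0, -0.0]
ft_force: [-0.1, 0.1, 0.5]
grip_width: 0.439
grasp_force: 30.5
```

arm_command:
  plan:
    - {"dp": [0, 0, 0.7], "spin": 0}
    - {"dp": [0, 0, 0], "spin": 0}

```text
clock: 30.7
position: [0.5465, -0.0244, 0.2546]
ee_rot: [0.625, 0.781, 0.0, -0.0]
ft_force: [0.3, -0.4, -0.3]
grip_width: 0.441
grasp_force: 30.5
```

arm_command:
  plan:
    - {"dp": [0, 0, 0.6], "spin": 0}
    - {"dp": [0, 0, 0], "spin": 0}

```text
clock: 30.9
position: [0.5466, -0.0244, 0.254]
ee_rot: [0.625, 0.781, 0.0, -0.0]
ft_force: [-0.3, 0.4, -2.1]
grip_width: 0.438
grasp_force: 30.5
```

arm_command:
  plan:
    - {"dp": [0, 0, 0.5], "spin": 0}
    - {"dp": [0, 0, 0], "spin": 0}

```text
clock: 31.1
position: [0.5466, -0.0244, 0.2538]
ee_rot: [0.625, 0.781, 0.0, -0.0]
ft_force: [-1.0, 0.0, 2.2]
grip_width: 0.442
grasp_force: 30.7
```

arm_command:
  plan:
    - {"dp": [0, 0, 0.4], "spin": 0}
    - {"dp": [0, 0, 0], "spin": 0}

```text
clock: 31.3
position: [0.5466, -0.0244, 0.2537]
ee_rot: [0.625, 0.781, 0.0, -0.0]
ft_force: [-3.2, 0.9, 6.6]
grip_width: 0.442
grasp_force: 31.1
```

arm_command:
  plan:
    - {"dp": [0, 0, -0.6], "spin": 0}
    - {"dp": [0, 0, 0], "spin": 0}

```text
clock: 31.5
position: [0.5466, -0.0243, 0.2538]
ee_rot: [0.625, 0.781, 0.0, 0.0]
ft_force: [0.4, -0.1, 0.1]
grip_width: 0.44
grasp_force: 30.6
```

arm_command:
  plan:
    - {"dp": [0, 0, 0], "spin": 0}
    - {"dp": [0, 0, 0], "spin": 0}
    - {"dp": [0, 0, 0], "spin": 0}
    - {"dp": [0, 0, 0], "spin": 0}
    - {"dp": [0, 0, 0], "spin": 0}
  grip: -1

```text
clock: 32.0
position: [0.5466, -0.0244, 0.2538]
ee_rot: [0.625, 0.781, 0.0, -0.0]
ft_force: [-0.8, -0.3, -1.1]
grip_width: 0.999
grasp_force: 0.0
```

arm_command:
  plan:
    - {"dp": [0, 0, -10], "spin": 0}
    - {"dp": [0, 0, -30], "spin": 0}
    - {"dp": [0, 0, -40], "spin": 0}

```text
clock: 32.3
position: [0.546, -0.0244, 0.3341]
ee_rot: [0.625, 0.781, -0.001, -0.001]
ft_force: [-0.2, 0.4, -0.4]
grip_width: 0.998
grasp_force: 0.0
```

arm_command:
  plan:
    - {"dp": [-40, -10, -10], "spin": 0}
    - {"dp": [-40, -10, -10], "spin": 0}
    - {"dp": [-40, -10, 0], "spin": 0}
    - {"dp": [-40, -10, 0], "spin": 0}
    - {"dp": [0, 0, 0], "spin": 0}

```text
clock: 32.8
position: [0.5409, -0.1956, 0.3551]
ee_rot: [0.628, 0.778, -0.001, 0.001]
ft_force: [-0.9, -0.9, -0.2]
grip_width: 1.0
grasp_force: 0.0
```

```bash
python3 - <<'E'
from h import *
f=lambda i,u,v:cv2.resize(i[v-22:v+22,u-22:u+22].astype(np.uint8),(400,400),interpolation=cv2.INTER_CUBIC)
out=[]
for c in('side','top'):
    im=np.mean([snap(c).astype(float) for _ in range(3)],0);u,v=proj(c,(.5464,-.0244,.075)).astype(int);out.append(f(im,u,v))
cv2.imwrite('pics/s4.png',np.hstack(out));o=manip.get_obs();print(o['clock'],o['position'])
E
```

```text
33.1 [ 0.5429712  -0.18789619  0.35390581]
```

View pics/s4.png

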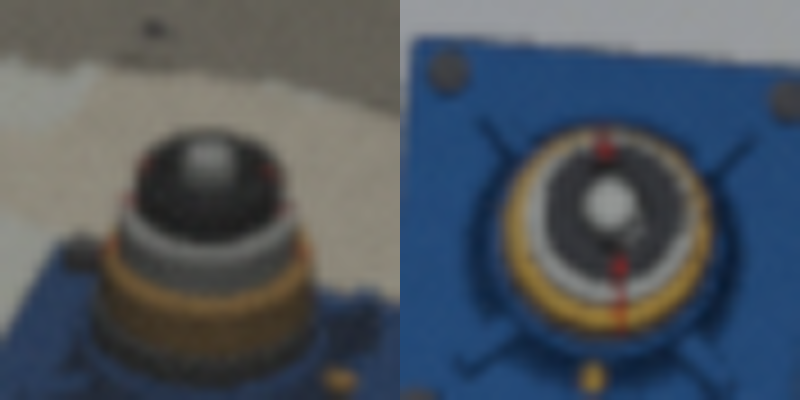

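All three rings are stacked flat and in order. In the top crop their red lines run in one line from (603,148) to (620,325).

```bash
python3 -c "
from workcell import manip
print(manip.hand_in())"
```

```text
the job is handed in; nothing more can be done
None
```

All three spacers are home, flat and keyed on the spindle in the order asked, handed in at about 33 s; the highest force read on the wrist while seating was about 18 N, against the 4 kg (about 39 N) limit.

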